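# Pack four chocolate tools, each into the gift insert of its shape

### The arm

A 7-joint arm with a two-finger parallel gripper is mounted at the origin on the work surface; the furniture and walls round the work are solid. World frame = base frame: x ahead of the robot, y to its left, z up, the work surface at z = 0. Lengths are in m, angles in degrees, forces in N, time in s.
With the tool pointing down it reaches from about 0.4 to 0.875 m from the base axis. Payload 19.3 kg.
Tool frame: the origin (TCP) lies on the centre line of the jaws, within the pads' length; the fingertips stand 14 mm ahead of it and the grasp point (between the pads) lies 5 mm behind it; z points along the fingers, y is the line along which they close (so a half turn about z gives the same grasp; the last joint's range is limited). The gripper opens to 85 mm and grips with 20 to 120 N. Pads are 22 mm wide; open, the fingers measure 114 mm over their backs; the gripper's body (76 mm by 85 mm) begins 54 mm behind the grasp point. The pads swing forward as they close: fully open they stand 13 mm farther back than shut.
Start: joints at [60.837, 29.874, -2.08, 91.645, 1.215, 58.505, -6.463], TCP at [0.266, -0.566, 0.245] pointing down, gripper open.
Joint ranges: [-166.77, 166.77], [-17.47, 122.26], [-85.68, 81.53], [9.62, 139.38], [-72.42, 252.41], [9.2, 110.78], [-144.41, 144.41]. Speed limits (degrees/s): [108.29, 108.29, 136.94, 136.94, 172.46, 172.46, 172.46].

### API

Orientations are given as [roll, pitch, yaw] about the fixed x, y, z axes, in that order (R = Rz(yaw) Ry(pitch) Rx(roll)).
In Python, from cell import r gives the robot as it stands.
- The arm moves only by the tool move_arm, never from a script. Its argument "series" is a list of rows, each an object with "travel": the shift along the tool's x, y, z in cm, a list of three; "turn": the turn about the tool's z in rad. In form: [{"travel": [tx, ty, tz], "turn": turn}, ...]. A call has 1 to 12 rows; each row shifts and turns the commanded pose from where the row before left it, along the tool's axes as they then stand; what a row does not reach is not made up. A row lasts 1/12 s, in which the tool goes at most 41.7 mm and 7.16 degrees, less where a joint would pass 70% of its speed; a pose out of reach is approached as far as the arm can. A call with a gripper value outside its range is refused whole. "claw" is the opening, from -1 (shut) to 1 (fully open), set as the call begins (left out, the last holds). The fingers move at their own pace and stop on an object; "force" is the grip in N (left out, the last holds). Time passes only in rows, so rows that do not move let the fingers close. It gives the time, the measured TCP pose, the force, the opening and the grip force at its end, in the units of the state.
- r.get_state(): the state, without advancing time (a new reading comes with each control period).
- r.camera(name): name is "scene" or "top"; returns a dict with "image" (384x512x3 uint8, blue, green, red), "fovy" (degrees; the focal length in pixels is half the picture's height over the tangent of half this angle, whatever the lens; pixels are square), "cx", "cy" (the principal point, pixels), "eye" and "attitude" of the camera in the world. Camera axes: x right, y up, looking along -z (the intrinsics and any distortion apply to the point x, -y, -z); pixel columns grow to the right and rows downward; lengths in m; the calibration is good to about 2 mm. A picture is of the moment at which its call begins. There is no depth.
- r.finish_job(): hands the job in; it is judged then, once.
Trained networks look in a picture, given as the dict that the camera call returned (one of the last four; its "shot" number tells which), for a name from the list of things; names that differ only in an ending like _2 or _b are one class to them, and where a whole thing is asked for, a point or a joint stands for the part that bears it (a point fixed in the world has none). Each returns a list of dicts, best first, with "conf" (0 to 1); they miss things now and then, are a little off and sometimes report something else, mostly with a low value. They report only what shows in the picture. A call takes as long as a camera call. They do not tell look-alikes from the thing itself.
- r.regions_of(picture, label): "region" (384x512 bool, what is visible of it) and "uv" ([column, row] in pixels, amid what is visible of it).
The state is a dict: "t": time; "q": joint angles; "joint_vel": joint speeds; "tau": joint torques, N m; "position": TCP position; "tcp_rot": TCP orientation; "force": force on the tool from outside, world axes, zero at the start; "ft_torque": the same for the moment, N m; "finger_gap": finger opening in m; "grip_force": force on a finger pad.
Only numpy, scipy, OpenCV 4.12 (cv2) and the standard library are available. Lean on these libraries where they do the work, as an engineer would, in place of code of your own. Each camera call takes 0.05 s, during which the arm holds its last target. There are 200 camera calls.

### The job

Pack the four loose chocolate tools on the near tray for sale: carry each one - hammer, spanner, key and pliers - to the burgundy gift insert whose pocket has its shape, and set it down (do not drop it) so that it lies flat on the pocket floor over its printed outline, the same way round. Leave the gold and the red colour pot standing where they are.

Things in the scene. Friction and masses are not known exactly. Their poses are not given: they have to be found in the camera images.
- hammer (a point): cast chocolate hammer, dark brown, 57 x 98 x 10 mm, lying flat on the shallow tray (rim 14 mm high). Point: middle of the head, half-way up (5 mm over its underside), where the fingers hold it best: across the 57 mm long head, closing along x. z up. Axis y runs along the handle: the handle's end is 85 mm off at +y, the head's face 13 mm off at -y; head 25 mm wide along y
- spanner (a point): cast chocolate spanner, dark brown, 28 x 102 x 10 mm, lying flat on the shallow tray (rim 14 mm high). Point: middle of the open, forked jaw, half-way up (5 mm over its underside), where the fingers hold it best: across the 28 mm wide jaw, closing along x. z up. Axis y runs along the shaft: the closed round end lies 89 mm off at +y, the jaw's tip 13 mm off at -y
- key (a point): cast chocolate key, dark brown, 35 x 99 x 10 mm, lying flat on the shallow tray (rim 14 mm high). Point: middle of the round bow, half-way up (5 mm over its underside), where the fingers hold it best: across the 34 mm wide bow, closing along x. z up. Axis y: the bow's rim lies 17 mm off at +y, the toothed end 81 mm off at -y, its teeth to -x
- pliers (a point): cast chocolate pliers, dark brown, 42 x 95 x 10 mm, lying flat on the shallow tray (rim 14 mm high). Point: on the centre line between the two spread handle ends, half-way up (5 mm over the underside), where the fingers hold it best: across both handle ends, 41 mm wide, closing along x. z up. Axis y: the handle ends reach 9 mm on at +y, the pointed jaw's tip lies 86 mm off at -y
- hammer_seat (a point): gift pack for the hammer: kraft card base 108 x 146 x 3 mm, burgundy insert 6 mm higher, hammer-shaped pocket (8 mm spare all round), gold floor with an ivory outline of the hammer. Point: on the pocket floor, 3 mm over the worktop, under where the point of the hammer (head) belongs; axes as those of the hammer when packed. Two thumb cut-outs 42 mm wide (along y) open the insert to both long edges (x) here, down to the pocket floor. Fixed
- spanner_seat (a point): gift pack for the spanner: kraft card base 108 x 146 x 3 mm, burgundy insert 6 mm higher, spanner-shaped pocket (8 mm spare all round), gold floor with an ivory outline of the spanner. Point: on the pocket floor, 3 mm over the worktop, under where the point of the spanner (open jaw) belongs; axes as those of the spanner when packed. Two thumb cut-outs 42 mm wide (along y) open the insert to both long edges (x) here, down to the pocket floor. Fixed
- key_seat (a point): gift pack for the key: kraft card base 108 x 146 x 3 mm, burgundy insert 6 mm higher, key-shaped pocket (8 mm spare all round), gold floor with an ivory outline of the key. Point: on the pocket floor, 3 mm over the worktop, under where the point of the key (round bow) belongs; axes as those of the key when packed. Two thumb cut-outs 42 mm wide (along y) open the insert to both long edges (x) here, down to the pocket floor. Fixed
- pliers_seat (a point): gift pack for the pliers: kraft card base 108 x 146 x 3 mm, burgundy insert 6 mm higher, pliers-shaped pocket (8 mm spare all round), gold floor with an ivory outline of the pliers. Point: on the pocket floor, 3 mm over the worktop, under where the point of the pliers (handle ends) belongs; axes as those of the pliers when packed. Two thumb cut-outs 42 mm wide (along y) open the insert to both long edges (x) here, down to the pocket floor. Fixed
- pot_gold_mid (a point): small round colour pot with a gold band and a black screw lid, 44 mm across, 62 mm tall, standing loose on the worktop beside the packs; not to be disturbed. Point: its centre, half-way up (31 mm)
- pot_red_mid (a point): small round colour pot with a red band and a black screw lid, 44 mm across, 62 mm tall, standing loose on the worktop beside the packs; not to be disturbed. Point: its centre, half-way up (31 mm)
Not all that is in view belongs to the job. Leave any orange look-alike of the part that bears key alone.

How it is judged (in metres and radians):
At the end, for the whole second after the job is handed in: Each chocolate lies at rest in the pack of its own shape, the same way round as the outline: its point within 14 mm of the pack's point in plan, 2 to 8 mm above it, tilted less than 0.08 rad, turned less than 0.3 rad from the outline (horizontal distance between hammer and hammer_seat below 0.014 m and z of hammer in the frame of hammer_seat between 0.002 and 0.008 m and angle between each of hammer, spanner, key, pliers's own z axis and vertical below 0.08 rad and angle between the y axis of hammer and the y axis of hammer_seat, either way round below 0.3 rad and linear speed of each of choc_hammer, choc_spanner, choc_key, choc_pliers below 0.01 m/s and horizontal distance between spanner and spanner_seat below 0.014 m and z of spanner in the frame of spanner_seat between 0.002 and 0.008 m and angle between the y axis of spanner and the y axis of spanner_seat, either way round below 0.3 rad and horizontal distance between key and key_seat below 0.014 m and z of key in the frame of key_seat between 0.002 and 0.008 m and angle between the y axis of key and the y axis of key_seat, either way round below 0.3 rad and horizontal distance between pliers and pliers_seat below 0.014 m and z of pliers in the frame of pliers_seat between 0.002 and 0.008 m and angle between the y axis of pliers and the y axis of pliers_seat, either way round below 0.3 rad); the robot touches nothing.
It fails at once if a chocolate is dropped into its pack from more than about 2 cm instead of being set down ((horizontal distance between hammer and hammer_seat below 0.03 m and z of hammer in the frame of hammer_seat below 0.04 m and linear speed of choc_hammer above 0.6 m/s) or (horizontal distance between spanner and spanner_seat below 0.03 m and z of spanner in the frame of spanner_seat below 0.04 m and linear speed of choc_spanner above 0.6 m/s) or (horizontal distance between key and key_seat below 0.03 m and z of key in the frame of key_seat below 0.04 m and linear speed of choc_key above 0.6 m/s) or (horizontal distance between pliers and pliers_seat below 0.03 m and z of pliers in the frame of pliers_seat below 0.04 m and linear speed of choc_pliers above 0.6 m/s)).
It fails at once if the gold colour pot is pushed away by 3 cm or more, or knocked over (distance of pot_gold_mid from where it was at the start of the episode above 0.03 m or angle between pot_gold_mid's own z axis and vertical above 0.5 rad).
It fails at once if the red colour pot is pushed away by 3 cm or more, or knocked over (distance of pot_red_mid from where it was at the start of the episode above 0.03 m or angle between pot_red_mid's own z axis and vertical above 0.5 rad).
It also fails if it takes over 109 s, if anything falls off the work surface, if the arm or the gripper's body presses on something with over 40 N, if the wrist force passes 120 N, or if a joint passes its speed limit or range.

## Working session

There is one attempt and no reset: what is moved stays moved. The work goes in short steps, Python scripts to look and compute and a tool call to move; the robot and the scene stay as the last step left them, time stands still between calls to the robot, and variables do not carry over. Pictures are saved under pics/ and viewed, at most 14 in all, crops included, and the job is handed in when it is done.

Besides the shell and the picture viewer there is one more tool, called after "Emit:" in YAML: its name, and indented under it one key for each argument. move_arm: Moves the arm, as the interface text tells. Its arguments: {"type":"object","properties":{"series":{"type":"array","items":{"type":"object","properties":{"travel":{"type":"array","items":{"type":"number"}},"turn":{"type":"number"}}}},"claw":{"type":"number"},"force":{"type":"number"}},"required":["series"]}

```bash
ls; mkdir -p pics; python3 - <<'E'
from cell import r
import cv2
s=r.get_state();print({k:s[k] for k in('t','position','tcp_rot','finger_gap','force')})
for n in("top","scene"):
    c=r.camera(n);cv2.imwrite(f"pics/{n}0.png",c["image"]);print({k:v for k,v in c.items() if k!="image"})
E
```

```text
pics
{'t': 0.0, 'position': array([ 0.26538747, -0.56550155,  0.2447161 ]), 'tcp_rot': array([-1.79933564e+02,  4.48283276e-03,  2.51434805e+01]), 'finger_gap': 0.08540205431084971, 'force': array([-0.59144601, -0.34656019,  0.33120434])}
{'fovy': 44.217929978532, 'cx': 255.43047835371303, 'cy': 201.162376211555, 'eye': array([0.3414459 , 0.00878308, 1.64366378]), 'attitude': array([  4.84324858,  -0.70421355, -90.57224579]), 'shot': 1}
{'fovy': 46.52130088281926, 'cx': 255.31986983062265, 'cy': 196.0339038111683, 'eye': array([-0.17315253,  0.95177503,  0.62101143]), 'attitude': array([  63.41604274,    1.16699833, -146.35296577]), 'shot': 2}
```

```bash
python3 -c "
import cv2
a=cv2.imread('pics/top0.png');cv2.imwrite('pics/top0b.png',cv2.resize(a,(800,600),interpolation=cv2.INTER_CUBIC))"
```

```text
(no output)
```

View pics/top0b.png

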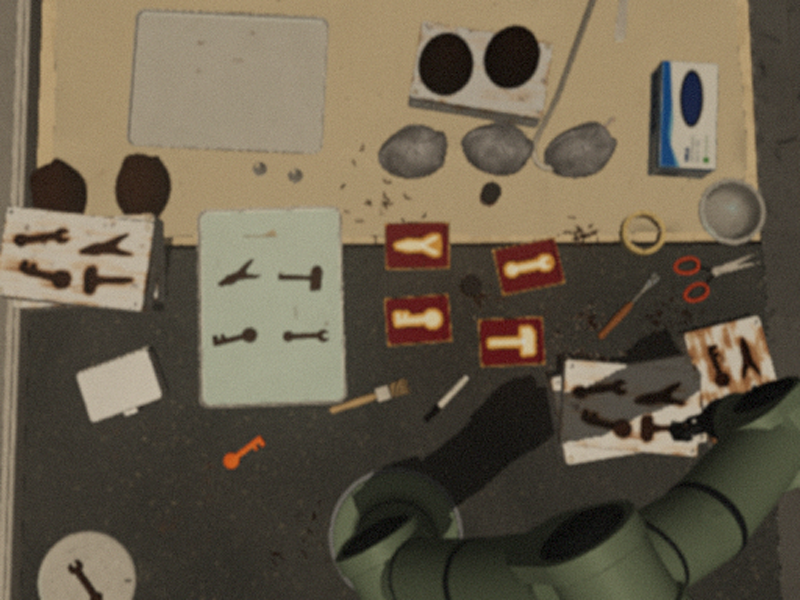

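View pics/scene0.png

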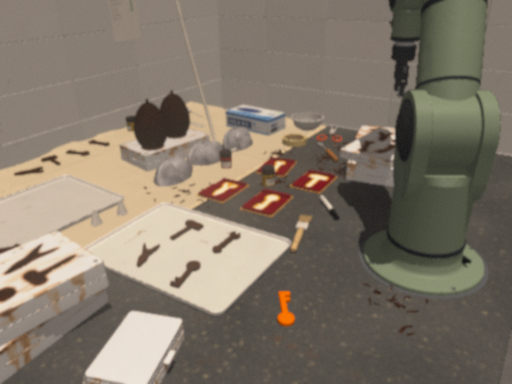

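```bash
cat > h.py <<'E'
import numpy as np, cv2
from scipy.spatial.transform import Rotation as R
def proj(c,P):
    f=192/np.tan(np.radians(c["fovy"]/2))
    p=(np.atleast_2d(P)-c["eye"])@R.from_euler("xyz",c["attitude"],degrees=True).as_matrix()
    return np.c_[c["cx"]-f*p[:,0]/p[:,2], c["cy"]+f*p[:,1]/p[:,2]]
def rect(c,x0,x1,y0,y1,z,s=1000):
    """world plane z rectified: row 0 = x1, col 0 = y1 ; s px/m"""
    X,Y=np.meshgrid(np.arange(x1,x0,-1/s),np.arange(y1,y0,-1/s),indexing="ij")
    m=proj(c,np.c_[X.ravel(),Y.ravel(),np.full(X.size,z)]).reshape(*X.shape,2).astype(np.float32)
    return cv2.remap(c["image"],m[...,0],m[...,1],cv2.INTER_CUBIC)
E
python3 - <<'E'
from cell import r
from h import *
c=r.camera("top")
f=lambda u,v,z:None
for u,v in((200,208),(345,405),(385,222),(565,365)):
    # pixel -> world at z=0
    u,v=u*.64,v*.64
    F=192/np.tan(np.radians(c["fovy"]/2))
    d=R.from_euler("xyz",c["attitude"],degrees=True).apply([(u-c["cx"])/F,-(v-c["cy"])/F,-1])
    print(c["eye"]-d*c["eye"][2]/d[2])
np.save("c0.npy",c,allow_pickle=True)
for l in("hammer","spanner","key","pliers","pot_gold_mid","pot_red_mid"):
    print(l,[(np.round(g["conf"],2),np.round(g["uv"])) for g in r.regions_of(c,l)])
E
```

```text
[0.72500555 0.43357535 0.        ]
[0.28056921 0.10872618 0.        ]
[0.6899227  0.01695273 0.        ]
[ 0.36393715 -0.38114613  0.        ]
hammer [(np.float64(0.54), array([200., 180.])), (np.float64(0.15), array([336., 168.]))]
spanner [(np.float64(0.45), array([194., 216.]))]
key [(np.float64(0.56), array([151., 292.])), (np.float64(0.53), array([153., 220.]))]
pliers [(np.float64(0.69), array([151., 178.]))]
pot_gold_mid [(np.float64(0.63), array([302., 183.]))]
pot_red_mid [(np.float64(0.5), array([312., 124.]))]
```

```bash
python3 - <<'E'
from h import *
c=np.load("c0.npy",allow_pickle=True).item()
cv2.imwrite("pics/tray.png",rect(c,.36,.68,.12,.42,.010,1800)[::1])
cv2.imwrite("pics/seat.png",rect(c,.36,.74,-.38,.03,.003,1500))
E
```

```text
(no output)
```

View pics/tray.png

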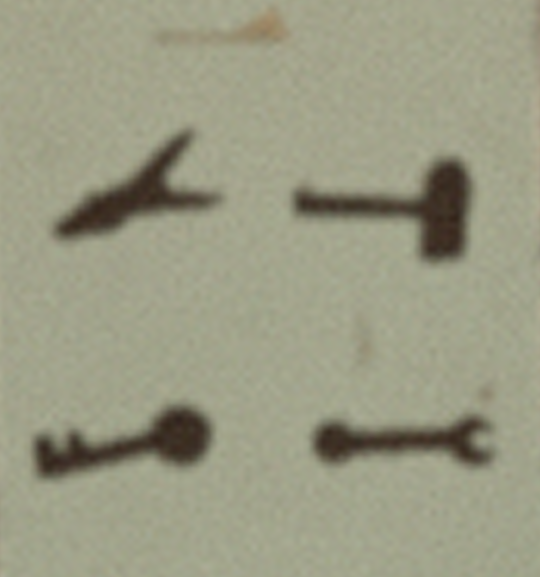

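View pics/seat.png

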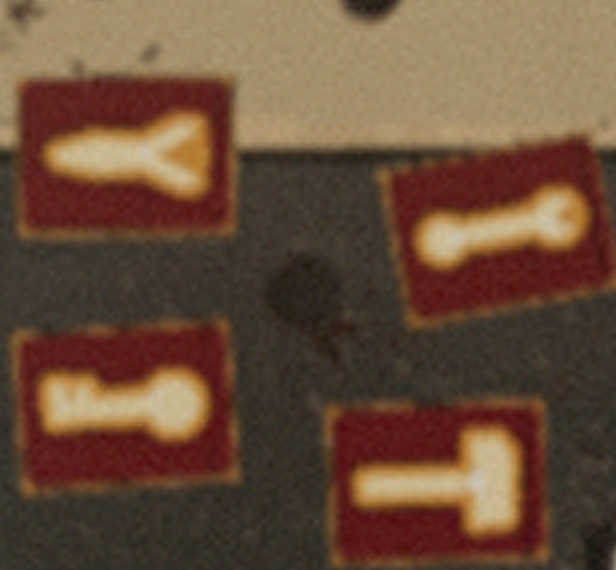

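```bash
cat > fit.py <<'E'
from h import *
# name: extents of y (lo,hi), symmetric x
EXT=dict(hammer=(-.013,.085),spanner=(-.013,.089),key=(-.081,.017),pliers=(-.086,.009))
def fit(name,c,x0,x1,y0,y1,z,kind):
    S=2000;im=cv2.GaussianBlur(rect(c,x0,x1,y0,y1,z,S),(0,0),3).astype(float)
    g=im[...,1]
    m=(g<(g.min()+np.median(g))/2) if kind=="tool" else (g>0.5*(np.percentile(g,99)+np.percentile(g,30)))
    n,l,st,ce=cv2.connectedComponentsWithStats(m.astype(np.uint8))
    k=1+np.argmax(st[1:,4]);v,u=np.nonzero(l==k)
    P=np.c_[x1-v/S,y1-u/S]
    (a)=cv2.minAreaRect((P*1000).astype(np.float32))
    box=cv2.boxPoints(a)/1000
    e=[box[1]-box[0],box[2]-box[1]]
    e=max(e,key=np.linalg.norm); L=np.linalg.norm(e); W=min(a[1])/1000
    yax=e/L
    if name=="pliers" or name=="key": # PCA is close to the axis; box tilted by shape
        q=np.linalg.svd(P[::7]-P.mean(0),full_matrices=False)[2][0]
        yp=q*np.sign(q@yax)
        print(" pca vs box deg",np.degrees(np.arctan2(*yax)-np.arctan2(*yp)))
        if name=="pliers": yax=yp
    mid=np.array(a[0])/1000
    if yax[1]*(1 if name in("hammer","spanner") else -1)<0: yax=-yax
    t=(P-mid)@yax; w=(P-mid)@[yax[1],-yax[0]]
    mid=mid+yax*(t.max()+t.min())/2+np.array([yax[1],-yax[0]])*(w.max()+w.min())/2
    lo,hi=EXT[name]; pt=mid-yax*(lo+hi)/2
    print(f"{name} {kind} pt {np.round(pt,4)} L {np.ptp(t):.3f} W {np.ptp(w):.3f} yaw(y axis) {np.degrees(np.arctan2(yax[1],yax[0])):.1f}")
    return pt,yax
E
python3 - <<'E'
from fit import *
c=np.load("c0.npy",allow_pickle=True).item()
B=lambda u0,u1,v0,v1,s,X,Y:(X-v1/s,X-v0/s,Y-u1/s,Y-u0/s)
T=dict(pliers=(30,240,110,260),hammer=(275,500,135,280),key=(20,235,385,500),spanner=(295,515,400,490))
Q=dict(pliers=(28,225,90,225),hammer=(342,538,415,550),key=(25,222,345,470),spanner=(400,600,175,300))
for n in T:
    fit(n,c,*B(*T[n],1800,.68,.42),.010,"tool"); fit(n,c,*B(*Q[n],1500,.74,.03),.005,"seat")
E
```

```text
pca vs box deg 6.12822935198758
pliers tool pt [0.5853 0.3129] L 0.087 W 0.040 yaw(y axis) -63.7
 pca vs box deg 0.6771999374363172
pliers seat pt [ 0.6368 -0.0927] L 0.105 W 0.052 yaw(y axis) -89.3
hammer tool pt [0.5642 0.1692] L 0.097 W 0.053 yaw(y axis) 102.1
hammer seat pt [ 0.4196 -0.2965] L 0.108 W 0.068 yaw(y axis) 90.0
 pca vs box deg 2.1012257631144853
key tool pt [0.4381 0.3203] L 0.097 W 0.031 yaw(y axis) -81.9
 pca vs box deg -0.5403692408050748
key seat pt [ 0.4708 -0.0842] L 0.109 W 0.043 yaw(y axis) -90.0
spanner tool pt [0.4353 0.1594] L 0.095 W 0.025 yaw(y axis) 90.0
spanner seat pt [ 0.5951 -0.3405] L 0.111 W 0.037 yaw(y axis) 99.8
```

```bash
cat > reg.py <<'E'
from h import *
from scipy.optimize import differential_evolution
S=2000  # px/m ; template canvas 260mm, origin centre, template x -> col, y -> row
def template(n,dil):
    T=np.zeros((520,520),np.uint8); o=260
    p=lambda x,y:(int(round(o+2*x)),int(round(o+2*y)))
    def poly(*q): cv2.fillPoly(T,[np.array([p(*a) for a in q],np.int32)],1)
    if n=="hammer": poly((-28.5,-12.5),(28.5,-12.5),(28.5,12.5),(-28.5,12.5)); poly((-6,0),(6,0),(6,85),(-6,85))
    if n=="spanner":
        cv2.circle(T,p(0,0),28,1,-1); cv2.circle(T,p(0,78),22,1,-1); poly((-5,0),(5,0),(5,78),(-5,78))
        if dil<1: cv2.fillPoly(T,[np.array([p(-5,-15),p(5,-15),p(5,0),p(-5,0)],np.int32)],0)
    if n=="key": cv2.circle(T,p(0,0),34,1,-1); poly((-5,0),(5,0),(5,-81),(-5,-81)); poly((-18,-81),(0,-81),(0,-73),(-18,-73)); poly((-16,-66),(0,-66),(0,-58),(-16,-58))
    if n=="pliers":
        poly((-3,-86),(3,-86),(10,-55),(10,-35),(-10,-35),(-10,-55))
        for s in(-1,1): cv2.line(T,p(s*4,-38),p(s*16.5,5),1,18)
    if dil: T=cv2.dilate(T,cv2.getStructuringElement(cv2.MORPH_ELLIPSE,(2*dil+1,)*2))
    return cv2.GaussianBlur(T.astype(np.float32),(0,0),4.5)
def reg(n,c,cx,cy,z,kind,half=.075,a0=0.,rng=.03,arng=35):
    """a = yaw of object y axis minus its nominal; seat: bright, tool: dark"""
    I=rect(c,cx-half,cx+half,cy-half,cy+half,z,S).astype(np.float32)
    I=cv2.GaussianBlur(I,(0,0),2)[...,1]
    if kind=="tool": I=-I
    T=template(n,0 if kind=="tool" else 16); N=I.shape[0]
    def score(v):
        x,y,th=v; xa=np.array([np.sin(th),-np.cos(th)]); ya=np.array([np.cos(th),np.sin(th)]) # right-handed: x = y rotated -90
        # template(px)->image(px): world = pt + X xa + Y ya ; col=(cy+half-wy)S,row=(cx+half-wx)S
        A=np.array([[-xa[1],-ya[1]],[-xa[0],-ya[0]]])
        t=np.array([(cy+half-y)*S,(cx+half-x)*S])-A@[260,260]
        W=cv2.warpAffine(T,np.c_[A,t],(N,N))
        return -np.corrcoef(W.ravel()[::3],I.ravel()[::3])[0,1]
    s=differential_evolution(score,[(cx-rng-.03,cx+rng+.03),(cy-.08,cy+.08),(np.radians(a0-arng),np.radians(a0+arng))],seed=0,popsize=12,maxiter=60)
    x,y,th=s.x; print(f"{n:8s}{kind} pt {x:.4f} {y:.4f} yaw {np.degrees(th):.1f} corr {-s.fun:.3f}")
    return x,y,np.degrees(th)
E
python3 - <<'E'
from reg import *
c=np.load("c0.npy",allow_pickle=True).item()
A=dict(hammer=90,spanner=90,key=-90,pliers=-90)
T=dict(pliers=(.58,.345),hammer=(.565,.207),key=(.432,.35),spanner=(.436,.197))
Q=dict(pliers=(.636,-.053),hammer=(.418,-.262),key=(.47,-.053),spanner=(.587,-.305))
import pickle;o={}
for n in T:
    t=reg(n,c,*T[n],.010,"tool",a0=A[n],half=.06); s=reg(n,c,*Q[n],.004,"seat",a0=A[n],half=.058); o[n]=(t,s)
pickle.dump(o,open("o.pkl","wb"))
E
```

```text
pliers  tool pt 0.5851 0.3135 yaw -65.4 corr 0.949Traceback (most recent call last):
    calc_energies = list(
        self._mapwrapper(self.func, parameters_pop[0:S])
    )
    return self.f(x, *self.args)
           ~~~~~~^^^^^^^^^^^^^^^
  File "reg.py", line 30, in score
    return -np.corrcoef(W.ravel()[::3],I.ravel()[::3])[0,1]
            ~~~~~~~~~~~^^^^^^^^^^^^^^^^^^^^^^^^^^^^^^^
    c = cov(x, y, rowvar, dtype=dtype)
    X = np.concatenate((X, y), axis=0)
ValueError: all the input array dimensions except for the concatenation axis must match exactly, but along dimension 1, the array at index 0 has size 18097 and the array at index 1 has size 18019

The above exception was the direct cause of the following exception:

Traceback (most recent call last):
  File "reg.py", line 31, in reg
    s=differential_evolution(score,[(cx-rng-.03,cx+rng+.03),(cy-.08,cy+.08),(np.radians(a0-arng),np.radians(a0+arng))],seed=0,popsize=12,maxiter=60)
RuntimeError: The map-like callable must be of the form f(func, iterable), returning a sequence of numbers the same length as 'iterable'
```

```bash
sed -i 's/(N,N))/(I.shape[1],N))/' reg.py; cat > runreg.py <<'E'
from reg import *
import pickle
c=np.load("c0.npy",allow_pickle=True).item()
A=dict(hammer=90,spanner=90,key=-90,pliers=-90)
T=dict(pliers=(.58,.345),hammer=(.565,.207),key=(.432,.35),spanner=(.436,.197))
Q=dict(pliers=(.636,-.053),hammer=(.418,-.262),key=(.47,-.053),spanner=(.587,-.305))
o={}
for n in T:
    t=reg(n,c,*T[n],.010,"tool",a0=A[n],half=.06); s=reg(n,c,*Q[n],.004,"seat",a0=A[n],half=.056); o[n]=(t,s)
pickle.dump(o,open("o.pkl","wb"))
# overlay for checking
def ov(n,k,v,z,img,x1,y1,s):
    e=template(n,0 if k==0 else 16)
    cs,_=cv2.findContours((e>.5).astype(np.uint8),cv2.RETR_EXTERNAL,cv2.CHAIN_APPROX_NONE)
    x,y,th=v;th=np.radians(th);q=(cs[0][:,0]-260)/2000.
    w=np.array([x,y])+q[:,:1]*[np.sin(th),-np.cos(th)]+q[:,1:]*[np.cos(th),np.sin(th)]
    cv2.polylines(img,[np.c_[(y1-w[:,1])*s,(x1-w[:,0])*s].astype(np.int32)],True,(255,255,0),1)
    cv2.circle(img,(int((y1-y)*s),int((x1-x)*s)),3,(0,255,0),-1)
a=rect(c,.36,.68,.12,.42,.010,1250);b=rect(c,.36,.74,-.38,.03,.004,1000)
for n in o: ov(n,0,o[n][0],.01,a,.68,.42,1250);ov(n,1,o[n][1],0,b,.74,.03,1000)
h=max(a.shape[0],b.shape[0]);pad=lambda i:cv2.copyMakeBorder(i,0,h-i.shape[0],0,0,0)
cv2.imwrite("pics/ov.png",np.hstack([pad(a),pad(b)]))
E
python3 runreg.py
```

```text
pliers  tool pt 0.5851 0.3135 yaw -65.4 corr 0.949
pliers  seat pt 0.6366 -0.0958 yaw -90.2 corr 0.904
hammer  tool pt 0.5634 0.1729 yaw 87.3 corr 0.981
hammer  seat pt 0.4200 -0.2965 yaw 93.9 corr 0.923
key     tool pt 0.4383 0.3195 yaw -76.9 corr 0.981
key     seat pt 0.4712 -0.0859 yaw -85.4 corr 0.955
spanner tool pt 0.4358 0.1577 yaw 91.1 corr 0.982
spanner seat pt 0.5952 -0.3409 yaw 101.0 corr 0.941
```

View pics/ov.png

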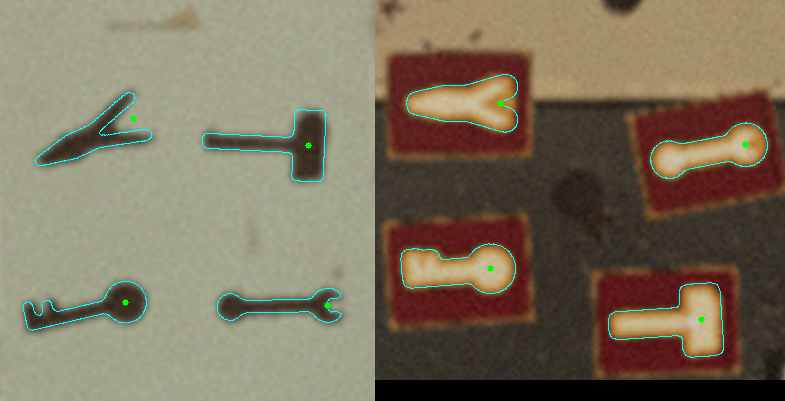

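```bash
cat > plan.py <<'E'
from cell import r
import sys,json,numpy as np
def plan(x,y,z,yaw,step=4.0,cur=None,quiet=False):
    s=r.get_state();p=np.array(s["position"]);a=s["tcp_rot"][2]
    if cur is not None:p,a=np.array(cur[:3]),cur[3]
    d=(np.array([x,y,z])-p)*100; da=(yaw-a+90)%180-90
    N=int(np.ceil(max(np.linalg.norm(d)/step,abs(da)/6.8,1)))
    rows=[]
    for i in range(N):
        t=np.radians(a+da*i/N);c,s_=np.cos(t),np.sin(t)
        # tool x=(c,s), tool y=(s,-c), tool z=-z
        rows.append({"travel":[round(v,2) for v in (c*d[0]/N+s_*d[1]/N, s_*d[0]/N-c*d[1]/N, -d[2]/N)],"turn":round(np.radians(da/N),3)})
    for i in range(0,N,12):print(json.dumps(rows[i:i+12]))
if __name__=="__main__": 
    s=r.get_state();print(round(s["t"],2),np.round(s["position"],4),np.round(s["tcp_rot"],1),s["finger_gap"],s["grip_force"],np.round(s["force"],1))
    plan(*map(float,sys.argv[1:]))
E
python3 plan.py .5634 .1729 .12 87.3
```

```text
0.45 [ 0.2655 -0.5658  0.2452] [-180.    -0.    25.1] 0.08564630488468158 0.0 [ 0.1  0.3 -0.6]
[{"travel": [2.78, -2.58, 0.6], "turn": 0.052}, {"travel": [2.91, -2.43, 0.6], "turn": 0.052}, {"travel": [3.03, -2.28, 0.6], "turn": 0.052}, {"travel": [3.14, -2.12, 0.6], "turn": 0.052}, {"travel": [3.25, -1.96, 0.6], "turn": 0.052}, {"travel": [3.35, -1.79, 0.6], "turn": 0.052}, {"travel": [3.43, -1.61, 0.6], "turn": 0.052}, {"travel": [3.51, -1.43, 0.6], "turn": 0.052}, {"travel": [3.58, -1.25, 0.6], "turn": 0.052}, {"travel": [3.64, -1.06, 0.6], "turn": 0.052}, {"travel": [3.69, -0.87, 0.6], "turn": 0.052}, {"travel": [3.73, -0.68, 0.6], "turn": 0.052}]
[{"travel": [3.76, -0.49, 0.6], "turn": 0.052}, {"travel": [3.78, -0.29, 0.6], "turn": 0.052}, {"travel": [3.79, -0.1, 0.6], "turn": 0.052}, {"travel": [3.79, 0.1, 0.6], "turn": 0.052}, {"travel": [3.78, 0.3, 0.6], "turn": 0.052}, {"travel": [3.76, 0.49, 0.6], "turn": 0.052}, {"travel": [3.73, 0.68, 0.6], "turn": 0.052}, {"travel": [3.69, 0.88, 0.6], "turn": 0.052}, {"travel": [3.64, 1.06, 0.6], "turn": 0.052}]
```

Emit:
move_arm:
  series:
    - {"travel": [2.78, -2.58, 0.6], "turn": 0.052}
    - {"travel": [2.91, -2.43, 0.6], "turn": 0.052}
    - {"travel": [3.03, -2.28, 0.6], "turn": 0.052}
    - {"travel": [3.14, -2.12, 0.6], "turn": 0.052}
    - {"travel": [3.25, -1.96, 0.6], "turn": 0.052}
    - {"travel": [3.35, -1.79, 0.6], "turn": 0.052}
    - {"travel": [3.43, -1.61, 0.6], "turn": 0.052}
    - {"travel": [3.51, -1.43, 0.6], "turn": 0.052}
    - {"travel": [3.58, -1.25, 0.6], "turn": 0.052}
    - {"travel": [3.64, -1.06, 0.6], "turn": 0.052}
    - {"travel": [3.69, -0.87, 0.6], "turn": 0.052}
    - {"travel": [3.73, -0.68, 0.6], "turn": 0.052}
  claw: 0.7
  force: 50

```text
t: 1.45
position: [0.6153, -0.3172, 0.1731]
tcp_rot: [-180.0, -0.0, -10.7]
force: [-0.2, -0.2, 0.7]
finger_gap: 0.0724
grip_force: 0.0
```

Emit:
move_arm:
  series:
    - {"travel": [3.76, -0.49, 0.6], "turn": 0.052}
    - {"travel": [3.78, -0.29, 0.6], "turn": 0.052}
    - {"travel": [3.79, -0.1, 0.6], "turn": 0.052}
    - {"travel": [3.79, 0.1, 0.6], "turn": 0.052}
    - {"travel": [3.78, 0.3, 0.6], "turn": 0.052}
    - {"travel": [3.76, 0.49, 0.6], "turn": 0.052}
    - {"travel": [3.73, 0.68, 0.6], "turn": 0.052}
    - {"travel": [3.69, 0.88, 0.6], "turn": 0.052}
    - {"travel": [3.64, 1.06, 0.6], "turn": 0.052}
    - {"travel": [0, 0, 0], "turn": 0}

```text
t: 2.28
position: [0.8406, -0.4193, 0.1291]
tcp_rot: [-179.9, -0.4, -31.9]
force: [-0.9, -0.0, -2.8]
finger_gap: 0.0727
grip_force: 0.0
```

```bash
python3 plan.py .5634 .1729 .12 87.3; python3 plan.py .5634 .1729 .04 87.3 2
```

```text
2.28 [ 0.8406 -0.4193  0.1291] [-179.9   -0.4  -31.9] 0.07270971839350923 0.0 [-0.9 -0.  -2.8]
[{"travel": [-3.23, -2.09, 0.05], "turn": -0.062}, {"travel": [-3.35, -1.89, 0.05], "turn": -0.062}, {"travel": [-3.46, -1.68, 0.05], "turn": -0.062}, {"travel": [-3.56, -1.46, 0.05], "turn": -0.062}, {"travel": [-3.64, -1.23, 0.05], "turn": -0.062}, {"travel": [-3.71, -1.0, 0.05], "turn": -0.062}, {"travel": [-3.77, -0.77, 0.05], "turn": -0.062}, {"travel": [-3.81, -0.53, 0.05], "turn": -0.062}, {"travel": [-3.84, -0.29, 0.05], "turn": -0.062}, {"travel": [-3.85, -0.05, 0.05], "turn": -0.062}, {"travel": [-3.84, 0.19, 0.05], "turn": -0.062}, {"travel": [-3.82, 0.42, 0.05], "turn": -0.062}]
[{"travel": [-3.79, 0.66, 0.05], "turn": -0.062}, {"travel": [-3.74, 0.9, 0.05], "turn": -0.062}, {"travel": [-3.68, 1.13, 0.05], "turn": -0.062}, {"travel": [-3.6, 1.36, 0.05], "turn": -0.062}, {"travel": [-3.51, 1.58, 0.05], "turn": -0.062}]
2.28 [ 0.8406 -0.4193  0.1291] [-179.9   -0.4  -31.9] 0.07270971839350923 0.0 [-0.9 -0.  -2.8]
[{"travel": [-1.66, -1.08, 0.27], "turn": -0.032}, {"travel": [-1.7,
[... 863 characters left out ...]
turn": -0.032}, {"travel": [-1.98, 0.07, 0.27], "turn": -0.032}, {"travel": [-1.98, 0.13, 0.27], "turn": -0.032}, {"travel": [-1.97, 0.2, 0.27], "turn": -0.032}, {"travel": [-1.96, 0.26, 0.27], "turn": -0.032}, {"travel": [-1.96, 0.32, 0.27], "turn": -0.032}]
[{"travel": [-1.94, 0.39, 0.27], "turn": -0.032}, {"travel": [-1.93, 0.45, 0.27], "turn": -0.032}, {"travel": [-1.91, 0.51, 0.27], "turn": -0.032}, {"travel": [-1.9, 0.57, 0.27], "turn": -0.032}, {"travel": [-1.88, 0.63, 0.27], "turn": -0.032}, {"travel": [-1.86, 0.69, 0.27], "turn": -0.032}, {"travel": [-1.83, 0.75, 0.27], "turn": -0.032}, {"travel": [-1.81, 0.81, 0.27], "turn": -0.032}, {"travel": [-1.78, 0.87, 0.27], "turn": -0.032}]
```

```bash
sed -i 's/round(np.radians(da\/N),3)/round(-np.radians(da\/N),3)/' plan.py; python3 plan.py .5634 .1729 .18 87.3
```

```text
2.28 [ 0.8406 -0.4193  0.1291] [-179.9   -0.4  -31.9] 0.07270971839350923 0.0 [-0.9 -0.  -2.8]
[{"travel": [-3.23, -2.09, -0.3], "turn": 0.062}, {"travel": [-3.35, -1.89, -0.3], "turn": 0.062}, {"travel": [-3.46, -1.68, -0.3], "turn": 0.062}, {"travel": [-3.56, -1.46, -0.3], "turn": 0.062}, {"travel": [-3.64, -1.23, -0.3], "turn": 0.062}, {"travel": [-3.71, -1.0, -0.3], "turn": 0.062}, {"travel": [-3.77, -0.77, -0.3], "turn": 0.062}, {"travel": [-3.81, -0.53, -0.3], "turn": 0.062}, {"travel": [-3.84, -0.29, -0.3], "turn": 0.062}, {"travel": [-3.85, -0.05, -0.3], "turn": 0.062}, {"travel": [-3.84, 0.19, -0.3], "turn": 0.062}, {"travel": [-3.82, 0.42, -0.3], "turn": 0.062}]
[{"travel": [-3.79, 0.66, -0.3], "turn": 0.062}, {"travel": [-3.74, 0.9, -0.3], "turn": 0.062}, {"travel": [-3.68, 1.13, -0.3], "turn": 0.062}, {"travel": [-3.6, 1.36, -0.3], "turn": 0.062}, {"travel": [-3.51, 1.58, -0.3], "turn": 0.062}]
```

```bash
sed -i 's/(yaw-a+90)%180-90/(yaw-a+180)%360-180/' plan.py; python3 plan.py .5634 .1729 .18 87.3
```

```text
2.28 [ 0.8406 -0.4193  0.1291] [-179.9   -0.4  -31.9] 0.07270971839350923 0.0 [-0.9 -0.  -2.8]
[{"travel": [-3.05, -1.98, -0.28], "turn": -0.116}, {"travel": [-2.8, -2.32, -0.28], "turn": -0.116}, {"travel": [-2.51, -2.62, -0.28], "turn": -0.116}, {"travel": [-2.19, -2.9, -0.28], "turn": -0.116}, {"travel": [-1.85, -3.13, -0.28], "turn": -0.116}, {"travel": [-1.47, -3.32, -0.28], "turn": -0.116}, {"travel": [-1.08, -3.47, -0.28], "turn": -0.116}, {"travel": [-0.67, -3.57, -0.28], "turn": -0.116}, {"travel": [-0.26, -3.62, -0.28], "turn": -0.116}, {"travel": [0.16, -3.63, -0.28], "turn": -0.116}, {"travel": [0.58, -3.59, -0.28], "turn": -0.116}, {"travel": [0.99, -3.49, -0.28], "turn": -0.116}]
[{"travel": [1.39, -3.36, -0.28], "turn": -0.116}, {"travel": [1.77, -3.17, -0.28], "turn": -0.116}, {"travel": [2.12, -2.95, -0.28], "turn": -0.116}, {"travel": [2.45, -2.69, -0.28], "turn": -0.116}, {"travel": [2.74, -2.39, -0.28], "turn": -0.116}, {"travel": [3.0, -2.05, -0.28], "turn": -0.116}]
```

Emit:
move_arm:
  series:
    - {"travel": [-3.05, -1.98, -0.28], "turn": -0.116}
    - {"travel": [-2.8, -2.32, -0.28], "turn": -0.116}
    - {"travel": [-2.51, -2.62, -0.28], "turn": -0.116}
    - {"travel": [-2.19, -2.9, -0.28], "turn": -0.116}
    - {"travel": [-1.85, -3.13, -0.28], "turn": -0.116}
    - {"travel": [-1.47, -3.32, -0.28], "turn": -0.116}
    - {"travel": [-1.08, -3.47, -0.28], "turn": -0.116}
    - {"travel": [-0.67, -3.57, -0.28], "turn": -0.116}
    - {"travel": [-0.26, -3.62, -0.28], "turn": -0.116}
    - {"travel": [0.16, -3.63, -0.28], "turn": -0.116}
    - {"travel": [0.58, -3.59, -0.28], "turn": -0.116}
    - {"travel": [0.99, -3.49, -0.28], "turn": -0.116}

```text
t: 3.28
position: [0.7153, -0.0406, 0.1641]
tcp_rot: [179.4, -0.4, 41.3]
force: [0.4, -0.6, -0.6]
finger_gap: 0.0725
grip_force: 0.0
```

```bash
python3 plan.py .5634 .1729 .12 87.3
```

```text
3.28 [ 0.7153 -0.0406  0.1641] [179.4  -0.4  41.3] 0.07253511167367746 0.0 [ 0.4 -0.6 -0.6]
[{"travel": [0.38, -3.72, 0.63], "turn": -0.115}, {"travel": [0.81, -3.66, 0.63], "turn": -0.115}, {"travel": [1.22, -3.54, 0.63], "turn": -0.115}, {"travel": [1.62, -3.38, 0.63], "turn": -0.115}, {"travel": [1.99, -3.17, 0.63], "turn": -0.115}, {"travel": [2.34, -2.92, 0.63], "turn": -0.115}, {"travel": [2.66, -2.63, 0.63], "turn": -0.115}]
```

Emit:
move_arm:
  series:
    - {"travel": [0.38, -3.72, 0.63], "turn": -0.115}
    - {"travel": [0.81, -3.66, 0.63], "turn": -0.115}
    - {"travel": [1.22, -3.54, 0.63], "turn": -0.115}
    - {"travel": [1.62, -3.38, 0.63], "turn": -0.115}
    - {"travel": [1.99, -3.17, 0.63], "turn": -0.115}
    - {"travel": [2.34, -2.92, 0.63], "turn": -0.115}
    - {"travel": [2.66, -2.63, 0.63], "turn": -0.115}
    - {"travel": [0, 0, 0], "turn": 0}
    - {"travel": [0, 0, 0], "turn": 0}

```text
t: 4.03
position: [0.5653, 0.1739, 0.1173]
tcp_rot: [179.3, 0.1, 87.3]
force: [0.1, -1.0, -0.5]
finger_gap: 0.0727
grip_force: 0.0
```

```bash
python3 plan.py .5634 .1729 .04 87.3 1.5
```

```text
4.03 [0.5653 0.1739 0.1173] [1.793e+02 1.000e-01 8.730e+01] 0.0726640651617002 0.0 [ 0.1 -1.  -0.5]
[{"travel": [-0.02, -0.03, 1.29], "turn": -0.0}, {"travel": [-0.02, -0.03, 1.29], "turn": -0.0}, {"travel": [-0.02, -0.03, 1.29], "turn": -0.0}, {"travel": [-0.02, -0.03, 1.29], "turn": -0.0}, {"travel": [-0.02, -0.03, 1.29], "turn": -0.0}, {"travel": [-0.02, -0.03, 1.29], "turn": -0.0}]
```

Emit:
move_arm:
  series:
    - {"travel": [-0.02, -0.03, 1.3], "turn": 0}
    - {"travel": [-0.02, -0.03, 1.3], "turn": 0}
    - {"travel": [-0.02, -0.03, 1.3], "turn": 0}
    - {"travel": [-0.02, -0.03, 1.3], "turn": 0}
    - {"travel": [-0.02, -0.03, 1.3], "turn": 0}
    - {"travel": [-0.02, -0.03, 1.3], "turn": 0}
    - {"travel": [0, 0, 0.5], "turn": 0}
    - {"travel": [0, 0, 0.5], "turn": 0}
    - {"travel": [0, 0, 0], "turn": 0}
    - {"travel": [0, 0, 0], "turn": 0}

```text
t: 4.87
position: [0.5665, 0.1702, 0.029]
tcp_rot: [179.3, 0.1, 86.9]
force: [0.2, -0.0, -0.5]
finger_gap: 0.0724
grip_force: 0.0
```

```bash
python3 - <<'E'
from cell import r
import cv2
from h import *
c=r.camera("scene");u,v=proj(c,[.5634,.1729,.01])[0].astype(int)
cv2.imwrite("pics/s1.png",cv2.resize(c["image"][v-70:v+40,u-80:u+80],None,fx=4,fy=4,interpolation=cv2.INTER_CUBIC))
E
```

```text
(no output)
```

View pics/s1.png

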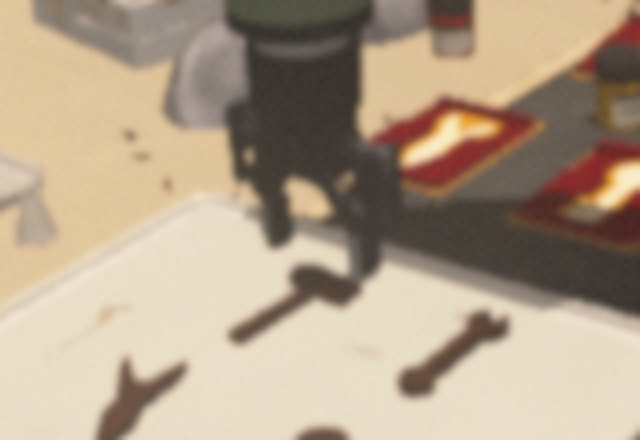

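Emit:
move_arm:
  series:
    - {"travel": [0.2, -0.3, 0.3], "turn": 0}
    - {"travel": [0, 0, 0.3], "turn": 0}
    - {"travel": [0, 0, 0.2], "turn": 0}
    - {"travel": [0, 0, 0.2], "turn": 0}
    - {"travel": [0, 0, 0], "turn": 0}

```text
t: 5.33
position: [0.5635, 0.1722, 0.0185]
tcp_rot: [179.3, 0.1, 86.9]
force: [-0.7, -0.3, -0.0]
finger_gap: 0.0725
grip_force: 0.0
```

Emit:
move_arm:
  series:
    - {"travel": [0, 0, 0.2], "turn": 0}
    - {"travel": [0, 0, 0.2], "turn": 0}
    - {"travel": [0, 0, 0], "turn": 0}

```text
t: 5.58
position: [0.5635, 0.1722, 0.0145]
tcp_rot: [179.3, 0.1, 86.9]
force: [-0.6, -0.2, 0.1]
finger_gap: 0.0723
grip_force: 0.0
```

Emit:
move_arm:
  series:
    - {"travel": [0, 0, 0.15], "turn": 0}
    - {"travel": [0, 0, 0.15], "turn": 0}
    - {"travel": [0, 0, 0], "turn": 0}

```text
t: 5.83
position: [0.5636, 0.1722, 0.0116]
tcp_rot: [179.3, 0.1, 86.9]
force: [1.0, -1.0, 0.1]
finger_gap: 0.0727
grip_force: 0.0
```

Emit:
move_arm:
  series:
    - {"travel": [0, 0, 0.12], "turn": 0}
    - {"travel": [0, 0, 0.12], "turn": 0}
    - {"travel": [0, 0, 0], "turn": 0}

```text
t: 6.08
position: [0.5637, 0.1722, 0.0093]
tcp_rot: [179.3, 0.1, 86.9]
force: [0.2, -0.5, 0.5]
finger_gap: 0.0724
grip_force: 0.0
```

Emit:
move_arm:
  series:
    - {"travel": [0, 0, -0.25], "turn": 0}
    - {"travel": [0, 0, 0], "turn": 0}
    - {"travel": [0, 0, 0], "turn": 0}
    - {"travel": [0, 0, 0], "turn": 0}
    - {"travel": [0, 0, 0], "turn": 0}
    - {"travel": [0, 0, 0], "turn": 0}
  claw: 0
  force: 60

```text
t: 6.58
position: [0.5639, 0.1724, 0.0131]
tcp_rot: [179.3, 0.1, 86.9]
force: [-4.8, -1.5, 18.0]
finger_gap: 0.0531
grip_force: 65.9
```

Emit:
move_arm:
  series:
    - {"travel": [0, 0, -0.3], "turn": 0}
    - {"travel": [0, 0, -1], "turn": 0}
    - {"travel": [0, 0, -2], "turn": 0}
    - {"travel": [0, 0, -3], "turn": 0}
    - {"travel": [0, 0, -3], "turn": 0}
    - {"travel": [0, 0, 0], "turn": 0}
    - {"travel": [0, 0, 0], "turn": 0}

```text
t: 7.17
position: [0.5636, 0.1728, 0.1072]
tcp_rot: [179.1, 0.0, 86.9]
force: [0.2, -0.9, -1.0]
finger_gap: 0.053
grip_force: 62.7
```

```bash
python3 - <<'E'
from cell import r
import cv2
from h import *
c=r.camera("scene");u,v=proj(c,[.5634,.1729,.06])[0].astype(int)
cv2.imwrite("pics/s2.png",cv2.resize(c["image"][v-60:v+60,u-80:u+80],None,fx=4,fy=4,interpolation=cv2.INTER_CUBIC))
E
python3 plan.py .42 -.2965 .12 93.9
```

```text
7.22 [0.5629 0.1725 0.1058] [1.792e+02 1.000e-01 8.690e+01] 0.05311388310869917 62.730262590848724 [-0.7  0.3 -0.7]
[{"travel": [-3.66, -0.9, -0.11], "turn": -0.009}, {"travel": [-3.65, -0.94, -0.11], "turn": -0.009}, {"travel": [-3.64, -0.97, -0.11], "turn": -0.009}, {"travel": [-3.64, -1.0, -0.11], "turn": -0.009}, {"travel": [-3.63, -1.04, -0.11], "turn": -0.009}, {"travel": [-3.62, -1.07, -0.11], "turn": -0.009}, {"travel": [-3.61, -1.11, -0.11], "turn": -0.009}, {"travel": [-3.59, -1.14, -0.11], "turn": -0.009}, {"travel": [-3.58, -1.17, -0.11], "turn": -0.009}, {"travel": [-3.57, -1.21, -0.11], "turn": -0.009}, {"travel": [-3.56, -1.24, -0.11], "turn": -0.009}, {"travel": [-3.55, -1.28, -0.11], "turn": -0.009}]
[{"travel": [-3.54, -1.31, -0.11], "turn": -0.009}]
```

View pics/s2.png

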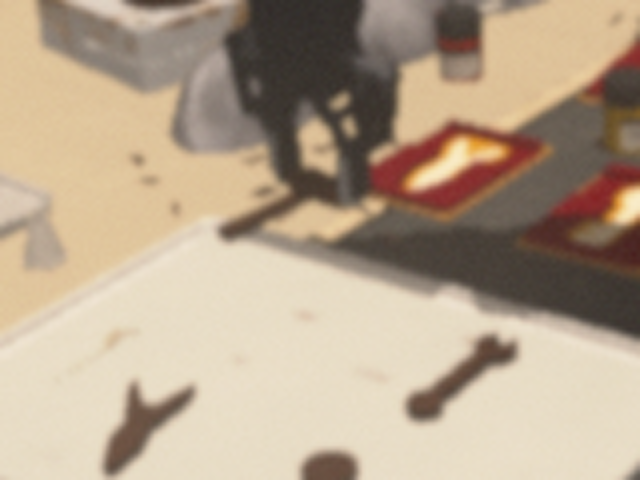

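Emit:
move_arm:
  series:
    - {"travel": [-3.9, -1.0, -0.12], "turn": -0.01}
    - {"travel": [-3.9, -1.0, -0.12], "turn": -0.01}
    - {"travel": [-3.9, -1.05, -0.12], "turn": -0.01}
    - {"travel": [-3.9, -1.1, -0.12], "turn": -0.01}
    - {"travel": [-3.9, -1.1, -0.12], "turn": -0.01}
    - {"travel": [-3.9, -1.15, -0.12], "turn": -0.01}
    - {"travel": [-3.9, -1.2, -0.12], "turn": -0.01}
    - {"travel": [-3.9, -1.2, -0.12], "turn": -0.01}
    - {"travel": [-3.9, -1.25, -0.12], "turn": -0.01}
    - {"travel": [-3.85, -1.3, -0.12], "turn": -0.01}
    - {"travel": [-3.85, -1.35, -0.12], "turn": -0.01}
    - {"travel": [-3.85, -1.4, -0.12], "turn": -0.01}

```text
t: 8.22
position: [0.4205, -0.2958, 0.1183]
tcp_rot: [179.4, 0.1, 93.8]
force: [1.4, -0.8, -0.5]
finger_gap: 0.0528
grip_force: 62.7
```

Emit:
move_arm:
  series:
    - {"travel": [0, 0, 0], "turn": 0}
    - {"travel": [0, 0, 0], "turn": 0}

```text
t: 8.38
position: [0.4203, -0.2962, 0.1181]
tcp_rot: [179.4, 0.2, 93.5]
force: [-0.5, 1.6, -0.2]
finger_gap: 0.0532
grip_force: 62.8
```

```bash
python3 plan.py .42 -.2965 .05 92.5 1
```

```text
8.38 [ 0.4203 -0.2962  0.1181] [179.4   0.2  93.5] 0.05317308962904614 62.764321151262266 [-0.5  1.6 -0.2]
[{"travel": [-0.0, -0.0, 0.97], "turn": 0.003}, {"travel": [-0.0, -0.0, 0.97], "turn": 0.003}, {"travel": [-0.0, -0.0, 0.97], "turn": 0.003}, {"travel": [-0.0, -0.0, 0.97], "turn": 0.003}, {"travel": [-0.0, -0.0, 0.97], "turn": 0.003}, {"travel": [-0.0, -0.0, 0.97], "turn": 0.003}, {"travel": [-0.0, -0.0, 0.97], "turn": 0.003}]
```

Emit:
move_arm:
  series:
    - {"travel": [0, 0, 1.2], "turn": 0}
    - {"travel": [0, 0, 1.5], "turn": 0}
    - {"travel": [0, 0, 1.5], "turn": 0}
    - {"travel": [0, 0, 1.5], "turn": 0}
    - {"travel": [0, 0, 1.5], "turn": 0}
    - {"travel": [0, 0, 1], "turn": 0}
    - {"travel": [0, 0, 0.6], "turn": 0}
    - {"travel": [0, 0, 0.3], "turn": 0}
    - {"travel": [0, 0, 0.2], "turn": 0}
    - {"travel": [0, 0, 0.2], "turn": 0}
    - {"travel": [0, 0, 0], "turn": 0}

```text
t: 9.3
position: [0.4232, -0.2946, 0.0242]
tcp_rot: [179.3, 0.2, 93.8]
force: [-0.3, -0.2, -0.4]
finger_gap: 0.053
grip_force: 62.8
```

Emit:
move_arm:
  series:
    - {"travel": [0, 0, 0.2], "turn": 0}
    - {"travel": [0, 0, 0.15], "turn": 0}
    - {"travel": [0, 0, 0], "turn": 0}

```text
t: 9.55
position: [0.4231, -0.2946, 0.0205]
tcp_rot: [179.3, 0.2, 93.8]
force: [0.2, 0.9, -0.2]
finger_gap: 0.0533
grip_force: 62.8
```

Emit:
move_arm:
  series:
    - {"travel": [-0.2, -0.3, 0.2], "turn": 0}
    - {"travel": [0, 0, 0.15], "turn": 0}
    - {"travel": [0, 0, 0], "turn": 0}

```text
t: 9.8
position: [0.4199, -0.2969, 0.0167]
tcp_rot: [179.4, 0.2, 93.8]
force: [0.2, 0.2, 0.4]
finger_gap: 0.0534
grip_force: 62.8
```

Emit:
move_arm:
  series:
    - {"travel": [0, 0, 0.15], "turn": 0}
    - {"travel": [0, 0, 0.1], "turn": 0}
    - {"travel": [0, 0, 0], "turn": 0}

```text
t: 10.05
position: [0.4203, -0.2967, 0.0143]
tcp_rot: [179.3, 0.2, 93.8]
force: [-0.1, 0.0, 0.0]
finger_gap: 0.0534
grip_force: 62.8
```

Emit:
move_arm:
  series:
    - {"travel": [0, 0, 0.1], "turn": 0}
    - {"travel": [0, 0, 0], "turn": 0}

```text
t: 10.22
position: [0.4204, -0.2968, 0.0139]
tcp_rot: [179.3, 0.2, 93.8]
force: [-2.4, 2.1, 11.0]
finger_gap: 0.0533
grip_force: 67.5
```

Emit:
move_arm:
  series:
    - {"travel": [0, 0, 0.1], "turn": 0}
    - {"travel": [0, 0, 0], "turn": 0}

```text
t: 10.38
position: [0.4203, -0.2968, 0.0137]
tcp_rot: [179.3, 0.2, 93.8]
force: [-7.4, 5.4, 36.0]
finger_gap: 0.0532
grip_force: 76.5
```

Emit:
move_arm:
  series:
    - {"travel": [0, 0, -0.13], "turn": 0}
    - {"travel": [0, 0, 0], "turn": 0}

```text
t: 10.55
position: [0.4205, -0.2969, 0.0142]
tcp_rot: [179.3, 0.2, 93.8]
force: [0.3, 0.2, -0.1]
finger_gap: 0.0535
grip_force: 62.8
```

Emit:
move_arm:
  series:
    - {"travel": [0, 0, 0], "turn": 0}
    - {"travel": [0, 0, 0], "turn": 0}
    - {"travel": [0, 0, 0], "turn": 0}
    - {"travel": [0, 0, 0], "turn": 0}
    - {"travel": [0, 0, -0.5], "turn": 0}
    - {"travel": [0, 0, -1.5], "turn": 0}
    - {"travel": [0, 0, -3], "turn": 0}
    - {"travel": [0, 0, -3], "turn": 0}
    - {"travel": [0, 0, -3], "turn": 0}
    - {"travel": [0, 0, 0], "turn": 0}
  claw: 0.75

```text
t: 11.38
position: [0.4207, -0.2976, 0.1289]
tcp_rot: [179.0, 0.4, 93.8]
force: [0.8, -0.7, 0.2]
finger_gap: 0.0748
grip_force: 0.0
```

```bash
python3 plan.py .4358 .1577 .10 91.1 4.1
```

```text
11.38 [ 0.4207 -0.2976  0.1289] [179.    0.4  93.8] 0.07484757310434581 0.0 [ 0.8 -0.7  0.2]
[{"travel": [3.78, 0.37, 0.24], "turn": 0.004}, {"travel": [3.78, 0.36, 0.24], "turn": 0.004}, {"travel": [3.78, 0.34, 0.24], "turn": 0.004}, {"travel": [3.78, 0.33, 0.24], "turn": 0.004}, {"travel": [3.78, 0.32, 0.24], "turn": 0.004}, {"travel": [3.78, 0.3, 0.24], "turn": 0.004}, {"travel": [3.79, 0.29, 0.24], "turn": 0.004}, {"travel": [3.79, 0.27, 0.24], "turn": 0.004}, {"travel": [3.79, 0.26, 0.24], "turn": 0.004}, {"travel": [3.79, 0.24, 0.24], "turn": 0.004}, {"travel": [3.79, 0.23, 0.24], "turn": 0.004}, {"travel": [3.79, 0.21, 0.24], "turn": 0.004}]
```

Emit:
move_arm:
  series:
    - {"travel": [3.78, 0.37, 0.24], "turn": 0.004}
    - {"travel": [3.78, 0.36, 0.24], "turn": 0.004}
    - {"travel": [3.78, 0.34, 0.24], "turn": 0.004}
    - {"travel": [3.78, 0.33, 0.24], "turn": 0.004}
    - {"travel": [3.78, 0.32, 0.24], "turn": 0.004}
    - {"travel": [3.78, 0.3, 0.24], "turn": 0.004}
    - {"travel": [3.79, 0.29, 0.24], "turn": 0.004}
    - {"travel": [3.79, 0.27, 0.24], "turn": 0.004}
    - {"travel": [3.79, 0.26, 0.24], "turn": 0.004}
    - {"travel": [3.79, 0.24, 0.24], "turn": 0.004}
    - {"travel": [3.79, 0.23, 0.24], "turn": 0.004}
    - {"travel": [3.79, 0.21, 0.24], "turn": 0.004}
  claw: 0.04

```text
t: 12.38
position: [0.4343, 0.1608, 0.0941]
tcp_rot: [179.3, 0.2, 91.0]
force: [1.1, -0.0, -0.9]
finger_gap: 0.0441
grip_force: 0.0
```

Emit:
move_arm:
  series:
    - {"travel": [0, 0, 0], "turn": 0}
    - {"travel": [0, 0, 0], "turn": 0}

```text
t: 12.55
position: [0.4342, 0.1609, 0.094]
tcp_rot: [179.3, 0.1, 91.3]
force: [-0.3, -0.5, -0.3]
finger_gap: 0.0443
grip_force: 0.0
```

```bash
python3 - <<'E'
from cell import r
from reg import *
c=r.camera("top");np.save("c1.npy",c,allow_pickle=True)
reg("hammer",c,.418,-.262,.012,"tool",a0=92,half=.056)
E
python3 plan.py .4358 .1577 .03 91.1 1.4
```

```text
hammer  tool pt 0.4614 -0.2547 yaw 103.5 corr 0.322
12.6 [0.4343 0.159  0.094 ] [179.3   0.2  91.1] 0.04462134735493136 0.0 [-1.3  0.   0. ]
[{"travel": [-0.03, 0.03, 1.28], "turn": 0.0}, {"travel": [-0.03, 0.03, 1.28], "turn": 0.0}, {"travel": [-0.03, 0.03, 1.28], "turn": 0.0}, {"travel": [-0.03, 0.03, 1.28], "turn": 0.0}, {"travel": [-0.03, 0.03, 1.28], "turn": 0.0}]
```

Emit:
move_arm:
  series:
    - {"travel": [-0.03, 0.03, 1.4], "turn": 0}
    - {"travel": [-0.03, 0.03, 1.4], "turn": 0}
    - {"travel": [-0.03, 0.03, 1.4], "turn": 0}
    - {"travel": [-0.03, 0.03, 1.4], "turn": 0}
    - {"travel": [-0.03, 0.03, 1], "turn": 0}
    - {"travel": [0, 0, 0.5], "turn": 0}
    - {"travel": [0, 0, 0.3], "turn": 0}
    - {"travel": [0, 0, 0], "turn": 0}
    - {"travel": [0, 0, 0], "turn": 0}

```text
t: 13.35
position: [0.4372, 0.157, 0.0204]
tcp_rot: [179.3, 0.2, 91.0]
force: [0.4, 0.2, 0.8]
finger_gap: 0.0445
grip_force: 0.0
```

Emit:
move_arm:
  series:
    - {"travel": [0, -0.1, 0.2], "turn": 0}
    - {"travel": [0, 0, 0.15], "turn": 0}
    - {"travel": [0, 0, 0], "turn": 0}

```text
t: 13.6
position: [0.436, 0.1571, 0.0165]
tcp_rot: [179.3, 0.2, 91.0]
force: [-0.5, 0.8, -1.1]
finger_gap: 0.0442
grip_force: 0.0
```

Emit:
move_arm:
  series:
    - {"travel": [0, 0, 0], "turn": 0}
    - {"travel": [0, 0, 0], "turn": 0}
    - {"travel": [0, 0, 0], "turn": 0}
    - {"travel": [0, 0, 0], "turn": 0}
    - {"travel": [0, 0, 0], "turn": 0}
    - {"travel": [0, 0, 0], "turn": 0}
  claw: -0.7
  force: 60

```text
t: 14.1
position: [0.4361, 0.1571, 0.0168]
tcp_rot: [179.3, 0.2, 91.0]
force: [-2.0, -0.8, 11.2]
finger_gap: 0.0258
grip_force: 58.4
```

Emit:
move_arm:
  series:
    - {"travel": [0, 0, -0.3], "turn": 0}
    - {"travel": [0, 0, -1], "turn": 0}
    - {"travel": [0, 0, -2.5], "turn": 0}
    - {"travel": [0, 0, -3.5], "turn": 0}
    - {"travel": [0, 0, -3.5], "turn": 0}
    - {"travel": [0, 0, -2.5], "turn": 0}
    - {"travel": [0, 0, 0], "turn": 0}
    - {"travel": [0, 0, 0], "turn": 0}

```text
t: 14.77
position: [0.4351, 0.1575, 0.1513]
tcp_rot: [179.1, 0.1, 91.0]
force: [-0.3, -0.7, -0.9]
finger_gap: 0.0258
grip_force: 59.3
```

```bash
python3 plan.py .5952 -.3409 .14 101 4.1
```

```text
14.77 [0.4351 0.1575 0.1513] [1.791e+02 1.000e-01 9.100e+01] 0.025764613082236418 59.262288669124246 [-0.3 -0.7 -0.9]
[{"travel": [-3.85, 1.16, 0.09], "turn": -0.013}, {"travel": [-3.87, 1.11, 0.09], "turn": -0.013}, {"travel": [-3.88, 1.06, 0.09], "turn": -0.013}, {"travel": [-3.9, 1.01, 0.09], "turn": -0.013}, {"travel": [-3.91, 0.96, 0.09], "turn": -0.013}, {"travel": [-3.92, 0.9, 0.09], "turn": -0.013}, {"travel": [-3.94, 0.85, 0.09], "turn": -0.013}, {"travel": [-3.95, 0.8, 0.09], "turn": -0.013}, {"travel": [-3.96, 0.74, 0.09], "turn": -0.013}, {"travel": [-3.97, 0.69, 0.09], "turn": -0.013}, {"travel": [-3.98, 0.64, 0.09], "turn": -0.013}, {"travel": [-3.98, 0.58, 0.09], "turn": -0.013}]
[{"travel": [-3.99, 0.53, 0.09], "turn": -0.013}]
```

Emit:
move_arm:
  series:
    - {"travel": [-3.85, 1.16, 0], "turn": -0.013}
    - {"travel": [-3.87, 1.11, 0], "turn": -0.013}
    - {"travel": [-3.88, 1.06, 0], "turn": -0.013}
    - {"travel": [-3.9, 1.01, 0], "turn": -0.013}
    - {"travel": [-3.91, 0.96, 0], "turn": -0.013}
    - {"travel": [-3.92, 0.9, 0], "turn": -0.013}
    - {"travel": [-3.94, 0.85, 0], "turn": -0.013}
    - {"travel": [-3.95, 0.8, 0], "turn": -0.013}
    - {"travel": [-3.96, 0.74, 0], "turn": -0.013}
    - {"travel": [-3.97, 0.69, 0], "turn": -0.013}
    - {"travel": [-3.98, 0.64, 0], "turn": -0.013}
    - {"travel": [-3.98, 0.58, 0], "turn": -0.013}

```text
t: 15.77
position: [0.5808, -0.3048, 0.1514]
tcp_rot: [179.4, 0.2, 100.0]
force: [1.2, -0.0, 0.2]
finger_gap: 0.0256
grip_force: 59.3
```

Emit:
move_arm:
  series:
    - {"travel": [-4, 0.53, 0.1], "turn": -0.013}
    - {"travel": [0, 0, 0], "turn": 0}
    - {"travel": [0, 0, 0], "turn": 0}

```text
t: 16.02
position: [0.5923, -0.3434, 0.1497]
tcp_rot: [179.5, 0.2, 100.5]
force: [0.2, 0.2, -1.9]
finger_gap: 0.0256
grip_force: 59.3
```

```bash
python3 plan.py .5952 -.3409 .03 101 1.4
```

```text
16.02 [ 0.5923 -0.3434  0.1497] [179.5   0.2 100.5] 0.025638480307204344 59.267178830341436 [ 0.2  0.2 -1.9]
[{"travel": [0.02, 0.04, 1.33], "turn": -0.001}, {"travel": [0.02, 0.04, 1.33], "turn": -0.001}, {"travel": [0.02, 0.04, 1.33], "turn": -0.001}, {"travel": [0.02, 0.04, 1.33], "turn": -0.001}, {"travel": [0.02, 0.04, 1.33], "turn": -0.001}, {"travel": [0.02, 0.04, 1.33], "turn": -0.001}, {"travel": [0.02, 0.04, 1.33], "turn": -0.001}, {"travel": [0.02, 0.04, 1.33], "turn": -0.001}, {"travel": [0.02, 0.04, 1.33], "turn": -0.001}]
```

Emit:
move_arm:
  series:
    - {"travel": [0.02, 0.0, 1.5], "turn": 0}
    - {"travel": [0.02, 0.0, 1.5], "turn": 0}
    - {"travel": [0.02, 0.0, 1.5], "turn": 0}
    - {"travel": [0.02, 0.0, 1.5], "turn": 0}
    - {"travel": [0.02, 0.0, 1.5], "turn": 0}
    - {"travel": [0.02, 0.0, 1.5], "turn": 0}
    - {"travel": [0.02, 0.0, 1.4], "turn": 0}
    - {"travel": [0.02, 0, 1.0], "turn": 0}
    - {"travel": [0, 0, 0.7], "turn": 0}
    - {"travel": [0, 0, 0.3], "turn": 0}
    - {"travel": [0, 0, 0], "turn": 0}
    - {"travel": [0, 0, 0], "turn": 0}

```text
t: 17.02
position: [0.5948, -0.3403, 0.0281]
tcp_rot: [179.3, 0.3, 100.7]
force: [0.2, -0.1, 0.5]
finger_gap: 0.0259
grip_force: 59.3
```

Emit:
move_arm:
  series:
    - {"travel": [0, 0.05, 0.3], "turn": 0}
    - {"travel": [0, 0, 0.3], "turn": 0}
    - {"travel": [0, 0, 0.2], "turn": 0}
    - {"travel": [0, 0, 0.1], "turn": 0}
    - {"travel": [0, 0, 0], "turn": 0}

```text
t: 17.43
position: [0.595, -0.34, 0.0184]
tcp_rot: [179.4, 0.3, 100.7]
force: [-0.1, 0.8, 0.7]
finger_gap: 0.0256
grip_force: 59.3
```

Emit:
move_arm:
  series:
    - {"travel": [0, 0, 0.08], "turn": 0}
    - {"travel": [0, 0, 0.07], "turn": 0}
    - {"travel": [0, 0, 0], "turn": 0}

```text
t: 17.68
position: [0.5952, -0.3401, 0.0176]
tcp_rot: [179.4, 0.3, 100.7]
force: [-1.4, 0.7, 6.2]
finger_gap: 0.0257
grip_force: 60.0
```

Emit:
move_arm:
  series:
    - {"travel": [0, 0, -0.05], "turn": 0}
    - {"travel": [0, 0, 0], "turn": 0}
    - {"travel": [0, 0, 0], "turn": 0}
    - {"travel": [0, 0, 0], "turn": 0}
    - {"travel": [0, 0, -0.5], "turn": 0}
    - {"travel": [0, 0, -1.5], "turn": 0}
    - {"travel": [0, 0, -3], "turn": 0}
    - {"travel": [0, 0, -3], "turn": 0}
    - {"travel": [0, 0, -3], "turn": 0}
    - {"travel": [0, 0, -1], "turn": 0}
    - {"travel": [0, 0, 0], "turn": 0}
  claw: 0.0

```text
t: 18.6
position: [0.5952, -0.3406, 0.1423]
tcp_rot: [179.1, 0.5, 100.7]
force: [0.0, -0.3, -0.8]
finger_gap: 0.0426
grip_force: 0.0
```

```bash
python3 plan.py .4383 .3195 .10 103.1 4.1
```

```text
18.6 [ 0.5952 -0.3406  0.1423] [179.1   0.5 100.7] 0.042589276654567305 0.0 [ 0.  -0.3 -0.8]
[{"travel": [3.99, -0.19, 0.25], "turn": -0.002}, {"travel": [3.99, -0.18, 0.25], "turn": -0.002}, {"travel": [3.99, -0.17, 0.25], "turn": -0.002}, {"travel": [3.99, -0.16, 0.25], "turn": -0.002}, {"travel": [3.99, -0.15, 0.25], "turn": -0.002}, {"travel": [3.99, -0.14, 0.25], "turn": -0.002}, {"travel": [3.99, -0.13, 0.25], "turn": -0.002}, {"travel": [3.99, -0.12, 0.25], "turn": -0.002}, {"travel": [3.99, -0.11, 0.25], "turn": -0.002}, {"travel": [3.99, -0.1, 0.25], "turn": -0.002}, {"travel": [3.99, -0.09, 0.25], "turn": -0.002}, {"travel": [3.99, -0.08, 0.25], "turn": -0.002}]
[{"travel": [3.99, -0.07, 0.25], "turn": -0.002}, {"travel": [3.99, -0.06, 0.25], "turn": -0.002}, {"travel": [3.99, -0.05, 0.25], "turn": -0.002}, {"travel": [3.99, -0.04, 0.25], "turn": -0.002}, {"travel": [3.99, -0.03, 0.25], "turn": -0.002}]
```

Emit:
move_arm:
  series:
    - {"travel": [3.99, -0.19, 0.1], "turn": -0.002}
    - {"travel": [3.99, -0.18, 0.1], "turn": -0.002}
    - {"travel": [3.99, -0.17, 0.1], "turn": -0.002}
    - {"travel": [3.99, -0.16, 0.1], "turn": -0.002}
    - {"travel": [3.99, -0.15, 0.1], "turn": -0.002}
    - {"travel": [3.99, -0.14, 0.3], "turn": -0.002}
    - {"travel": [3.99, -0.13, 0.3], "turn": -0.002}
    - {"travel": [3.99, -0.12, 0.3], "turn": -0.002}
    - {"travel": [3.99, -0.11, 0.3], "turn": -0.002}
    - {"travel": [3.99, -0.1, 0.3], "turn": -0.002}
    - {"travel": [3.99, -0.09, 0.3], "turn": -0.002}
    - {"travel": [3.99, -0.08, 0.3], "turn": -0.002}
  claw: 0.18

```text
t: 19.6
position: [0.483, 0.1281, 0.109]
tcp_rot: [179.4, 0.3, 102.1]
force: [1.7, -0.0, 0.5]
finger_gap: 0.0505
grip_force: 0.0
```

Emit:
move_arm:
  series:
    - {"travel": [3.99, -0.07, 0.3], "turn": -0.002}
    - {"travel": [3.99, -0.06, 0.3], "turn": -0.002}
    - {"travel": [3.99, -0.05, 0.3], "turn": -0.002}
    - {"travel": [3.99, -0.04, 0.3], "turn": -0.002}
    - {"travel": [3.99, -0.03, 0.3], "turn": -0.002}
    - {"travel": [0, 0, 0], "turn": 0}
    - {"travel": [0, 0, 0], "turn": 0}

```text
t: 20.18
position: [0.4378, 0.323, 0.0927]
tcp_rot: [179.4, 0.3, 102.9]
force: [0.1, -0.2, -0.1]
finger_gap: 0.0508
grip_force: 0.0
```

```bash
python3 plan.py .4383 .3195 .025 103.1 1.4; python3 - <<'E'
from cell import r
from h import *
c=r.camera("top");cv2.imwrite("pics/chk1.png",rect(c,.36,.74,-.38,.03,.006,1500))
E
```

```text
20.18 [0.4378 0.323  0.0927] [179.4   0.3 102.9] 0.050785362665995364 0.0 [ 0.1 -0.2 -0.1]
[{"travel": [-0.07, -0.01, 1.35], "turn": -0.001}, {"travel": [-0.07, -0.01, 1.35], "turn": -0.001}, {"travel": [-0.07, -0.01, 1.35], "turn": -0.001}, {"travel": [-0.07, -0.01, 1.35], "turn": -0.001}, {"travel": [-0.07, -0.01, 1.35], "turn": -0.001}]
```

View pics/chk1.png

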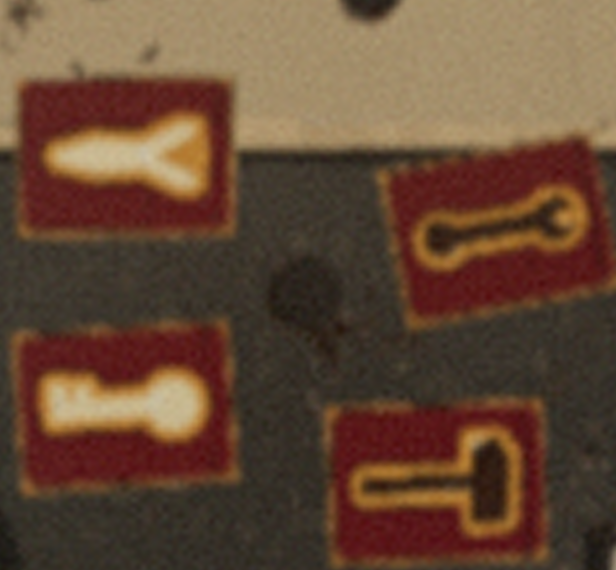

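Emit:
move_arm:
  series:
    - {"travel": [-0.07, -0.04, 1.4], "turn": 0}
    - {"travel": [-0.07, -0.04, 1.4], "turn": 0}
    - {"travel": [-0.07, -0.04, 1.4], "turn": 0}
    - {"travel": [-0.07, -0.04, 1.4], "turn": 0}
    - {"travel": [-0.07, -0.04, 1], "turn": 0}
    - {"travel": [0, 0, 0.5], "turn": 0}
    - {"travel": [0, 0, 0.3], "turn": 0}
    - {"travel": [0, 0, 0], "turn": 0}
    - {"travel": [0, 0, 0], "turn": 0}

```text
t: 20.98
position: [0.4392, 0.3167, 0.0195]
tcp_rot: [179.3, 0.3, 102.6]
force: [0.4, 0.4, -0.5]
finger_gap: 0.0505
grip_force: 0.0
```

Emit:
move_arm:
  series:
    - {"travel": [0.28, -0.03, 0.1], "turn": 0}
    - {"travel": [0, 0, 0.18], "turn": 0}
    - {"travel": [0, 0, 0], "turn": 0}

```text
t: 21.23
position: [0.438, 0.3197, 0.0163]
tcp_rot: [179.4, 0.3, 102.7]
force: [-0.9, -0.5, 0.3]
finger_gap: 0.0502
grip_force: 0.0
```

Emit:
move_arm:
  series:
    - {"travel": [0, 0, 0], "turn": 0}
    - {"travel": [0, 0, 0], "turn": 0}
    - {"travel": [0, 0, 0], "turn": 0}
    - {"travel": [0, 0, 0], "turn": 0}
    - {"travel": [0, 0, 0], "turn": 0}
    - {"travel": [0, 0, 0], "turn": 0}
  claw: -0.6
  force: 60

```text
t: 21.73
position: [0.4383, 0.3195, 0.0167]
tcp_rot: [179.3, 0.3, 102.6]
force: [-1.1, -1.2, 9.2]
finger_gap: 0.031
grip_force: 58.7
```

Emit:
move_arm:
  series:
    - {"travel": [0, 0, -0.3], "turn": 0}
    - {"travel": [0, 0, -1], "turn": 0}
    - {"travel": [0, 0, -2.5], "turn": 0}
    - {"travel": [0, 0, -3.5], "turn": 0}
    - {"travel": [0, 0, -3], "turn": 0}
    - {"travel": [0, 0, 0], "turn": 0}
    - {"travel": [0, 0, 0], "turn": 0}

```text
t: 22.32
position: [0.4376, 0.3201, 0.1215]
tcp_rot: [179.2, 0.2, 102.6]
force: [-0.6, -0.2, -0.7]
finger_gap: 0.0311
grip_force: 59.4
```

```bash
python3 plan.py .4712 -.0859 .12 94.6 4.1
```

```text
22.32 [0.4376 0.3201 0.1215] [179.2   0.2 102.6] 0.03112753089321435 59.429945472002146 [-0.6 -0.2 -0.7]
[{"travel": [-4.04, -0.56, 0.02], "turn": 0.014}, {"travel": [-4.04, -0.5, 0.02], "turn": 0.014}, {"travel": [-4.05, -0.45, 0.02], "turn": 0.014}, {"travel": [-4.06, -0.39, 0.02], "turn": 0.014}, {"travel": [-4.06, -0.33, 0.02], "turn": 0.014}, {"travel": [-4.06, -0.28, 0.02], "turn": 0.014}, {"travel": [-4.07, -0.22, 0.02], "turn": 0.014}, {"travel": [-4.07, -0.16, 0.02], "turn": 0.014}, {"travel": [-4.07, -0.1, 0.02], "turn": 0.014}, {"travel": [-4.07, -0.05, 0.02], "turn": 0.014}]
```

Emit:
move_arm:
  series:
    - {"travel": [-4.04, -0.56, 0], "turn": 0.014}
    - {"travel": [-4.04, -0.5, 0], "turn": 0.014}
    - {"travel": [-4.05, -0.45, 0], "turn": 0.014}
    - {"travel": [-4.06, -0.39, 0], "turn": 0.014}
    - {"travel": [-4.06, -0.33, 0], "turn": 0.014}
    - {"travel": [-4.06, -0.28, 0], "turn": 0.014}
    - {"travel": [-4.07, -0.22, 0], "turn": 0.014}
    - {"travel": [-4.07, -0.16, 0], "turn": 0.014}
    - {"travel": [-4.07, -0.1, 0], "turn": 0.014}
    - {"travel": [-4.07, -0.05, 0], "turn": 0.014}
    - {"travel": [0, 0, 0], "turn": 0}
    - {"travel": [0, 0, 0], "turn": 0}

```text
t: 23.32
position: [0.4699, -0.0888, 0.1202]
tcp_rot: [179.4, 0.2, 94.4]
force: [-0.5, 0.4, -0.3]
finger_gap: 0.0312
grip_force: 59.4
```

```bash
python3 plan.py .4712 -.0859 .028 94.6 1.4;  python3 - <<'E'
from cell import r
from h import *
c=r.camera("scene");u,v=proj(c,[.4712,-.0859,.1])[0].astype(int)
cv2.imwrite("pics/s3.png",cv2.resize(c["image"][v-60:v+60,u-80:u+80],None,fx=4,fy=4,interpolation=cv2.INTER_CUBIC))
E
```

```text
23.32 [ 0.4699 -0.0888  0.1202] [179.4   0.2  94.4] 0.031234205840620276 59.43881355846315 [-0.5  0.4 -0.3]
[{"travel": [0.04, 0.02, 1.32], "turn": -0.001}, {"travel": [0.04, 0.02, 1.32], "turn": -0.001}, {"travel": [0.04, 0.02, 1.32], "turn": -0.001}, {"travel": [0.04, 0.02, 1.32], "turn": -0.001}, {"travel": [0.04, 0.02, 1.32], "turn": -0.001}, {"travel": [0.04, 0.02, 1.32], "turn": -0.001}, {"travel": [0.04, 0.02, 1.32], "turn": -0.001}]
```

View pics/s3.png

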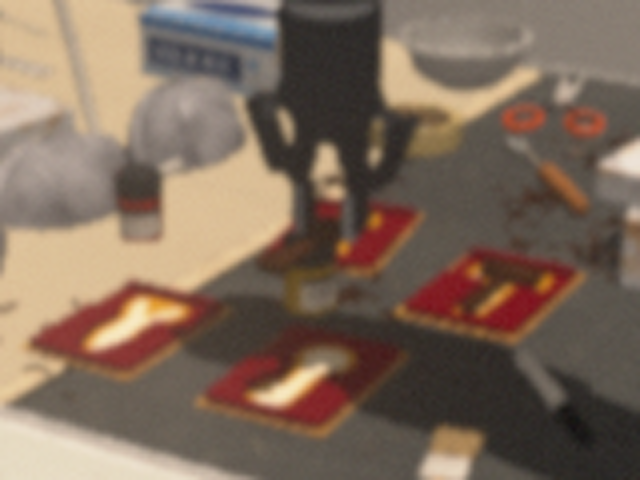

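Emit:
move_arm:
  series:
    - {"travel": [0.04, 0, 1.4], "turn": 0}
    - {"travel": [0.04, 0, 1.4], "turn": 0}
    - {"travel": [0.04, 0, 1.4], "turn": 0}
    - {"travel": [0.04, 0, 1.4], "turn": 0}
    - {"travel": [0.04, 0, 1.4], "turn": 0}
    - {"travel": [0.04, 0, 1], "turn": 0}
    - {"travel": [0.04, 0, 0.7], "turn": 0}
    - {"travel": [0, 0, 0.4], "turn": 0}
    - {"travel": [0, 0, 0.2], "turn": 0}
    - {"travel": [0, 0, 0], "turn": 0}
    - {"travel": [0, 0, 0], "turn": 0}

```text
t: 24.28
position: [0.4717, -0.0837, 0.0281]
tcp_rot: [179.3, 0.2, 94.6]
force: [-0.5, -0.4, -0.4]
finger_gap: 0.0311
grip_force: 59.4
```

Emit:
move_arm:
  series:
    - {"travel": [-0.2, -0.05, 0.3], "turn": 0}
    - {"travel": [0, 0, 0.3], "turn": 0}
    - {"travel": [0, 0, 0.2], "turn": 0}
    - {"travel": [0, 0, 0.1], "turn": 0}
    - {"travel": [0, 0, 0], "turn": 0}

```text
t: 24.7
position: [0.4712, -0.0858, 0.0185]
tcp_rot: [179.4, 0.2, 94.6]
force: [-0.1, -0.6, -0.8]
finger_gap: 0.0311
grip_force: 59.4
```

Emit:
move_arm:
  series:
    - {"travel": [0, 0, 0.08], "turn": 0}
    - {"travel": [0, 0, 0.07], "turn": 0}
    - {"travel": [0, 0, 0], "turn": 0}

```text
t: 24.95
position: [0.4714, -0.0858, 0.0176]
tcp_rot: [179.3, 0.2, 94.6]
force: [-3.0, 1.0, 11.1]
finger_gap: 0.0309
grip_force: 60.6
```

Contact; release, rise and go to the pliers.

Emit:
move_arm:
  series:
    - {"travel": [0, 0, -0.05], "turn": 0}
    - {"travel": [0, 0, 0], "turn": 0}
    - {"travel": [0, 0, 0], "turn": 0}
    - {"travel": [0, 0, 0], "turn": 0}
    - {"travel": [0, 0, -0.5], "turn": 0}
    - {"travel": [0, 0, -1.5], "turn": 0}
    - {"travel": [0, 0, -3], "turn": 0}
    - {"travel": [0, 0, -3], "turn": 0}
    - {"travel": [0, 0, -2], "turn": 0}
    - {"travel": [0, 0, 0], "turn": 0}
  claw: 0.15

```text
t: 25.78
position: [0.4717, -0.0858, 0.1216]
tcp_rot: [179.0, 0.3, 94.6]
force: [1.2, -0.5, 1.1]
finger_gap: 0.049
grip_force: 0.0
```

```bash
python3 plan.py .5851 .3135 .10 114.6 4.0
```

```text
25.78 [ 0.4717 -0.0858  0.1216] [179.    0.3  94.6] 0.04897951365347138 0.0 [ 1.2 -0.5  1.1]
[{"travel": [3.54, 1.32, 0.2], "turn": -0.032}, {"travel": [3.49, 1.43, 0.2], "turn": -0.032}, {"travel": [3.44, 1.54, 0.2], "turn": -0.032}, {"travel": [3.39, 1.65, 0.2], "turn": -0.032}, {"travel": [3.34, 1.76, 0.2], "turn": -0.032}, {"travel": [3.28, 1.86, 0.2], "turn": -0.032}, {"travel": [3.22, 1.96, 0.2], "turn": -0.032}, {"travel": [3.16, 2.07, 0.2], "turn": -0.032}, {"travel": [3.09, 2.16, 0.2], "turn": -0.032}, {"travel": [3.02, 2.26, 0.2], "turn": -0.032}, {"travel": [2.95, 2.36, 0.2], "turn": -0.032}]
```

Emit:
move_arm:
  series:
    - {"travel": [3.54, 1.32, 0.2], "turn": -0.032}
    - {"travel": [3.49, 1.43, 0.2], "turn": -0.032}
    - {"travel": [3.44, 1.54, 0.2], "turn": -0.032}
    - {"travel": [3.39, 1.65, 0.2], "turn": -0.032}
    - {"travel": [3.34, 1.76, 0.2], "turn": -0.032}
    - {"travel": [3.28, 1.86, 0.2], "turn": -0.032}
    - {"travel": [3.22, 1.96, 0.2], "turn": -0.032}
    - {"travel": [3.16, 2.07, 0.2], "turn": -0.032}
    - {"travel": [3.09, 2.16, 0.2], "turn": -0.032}
    - {"travel": [3.02, 2.26, 0.2], "turn": -0.032}
    - {"travel": [2.95, 2.36, 0.2], "turn": -0.032}
    - {"travel": [0, 0, 0], "turn": 0}
  claw: 0.4

```text
t: 26.78
position: [0.5822, 0.322, 0.0954]
tcp_rot: [179.4, 0.2, 115.3]
force: [-0.4, 1.1, 0.5]
finger_gap: 0.0597
grip_force: 0.0
```

Emit:
move_arm:
  series:
    - {"travel": [0, 0, 0], "turn": 0}

```text
t: 26.87
position: [0.5823, 0.3161, 0.0952]
tcp_rot: [179.5, 0.4, 115.0]
force: [-0.2, -0.9, -0.6]
finger_gap: 0.0597
grip_force: 0.0
```

```bash
python3 plan.py .5851 .3135 .028 114.6 1.4
```

```text
26.87 [0.5823 0.3161 0.0952] [179.5   0.4 115. ] 0.05966049675291859 0.0 [-0.2 -0.9 -0.6]
[{"travel": [-0.07, 0.03, 1.34], "turn": 0.001}, {"travel": [-0.07, 0.03, 1.34], "turn": 0.001}, {"travel": [-0.07, 0.03, 1.34], "turn": 0.001}, {"travel": [-0.07, 0.03, 1.34], "turn": 0.001}, {"travel": [-0.07, 0.03, 1.34], "turn": 0.001}]
```

Emit:
move_arm:
  series:
    - {"travel": [-0.05, 0, 1.4], "turn": 0}
    - {"travel": [-0.05, 0, 1.4], "turn": 0}
    - {"travel": [-0.05, 0, 1.4], "turn": 0}
    - {"travel": [-0.05, 0, 1.4], "turn": 0}
    - {"travel": [0, 0, 1], "turn": 0}
    - {"travel": [0, 0, 0.5], "turn": 0}
    - {"travel": [0, 0, 0.3], "turn": 0}
    - {"travel": [0, 0, 0], "turn": 0}
    - {"travel": [0, 0, 0], "turn": 0}

```text
t: 27.62
position: [0.585, 0.312, 0.0223]
tcp_rot: [179.4, 0.4, 114.8]
force: [1.1, -0.9, 0.4]
finger_gap: 0.0596
grip_force: 0.0
```

```bash
python3 plan.py .5851 .3135 .0155 114.6 1.4
```

```text
27.62 [0.585  0.312  0.0223] [179.4   0.4 114.8] 0.05962488708901773 0.0 [ 1.1 -0.9  0.4]
[{"travel": [0.13, 0.08, 0.68], "turn": 0.004}]
```

Emit:
move_arm:
  series:
    - {"travel": [0.1, 0.08, 0.3], "turn": 0}
    - {"travel": [0, 0, 0.35], "turn": 0}
    - {"travel": [0, 0, 0], "turn": 0}

```text
t: 27.87
position: [0.585, 0.3131, 0.0151]
tcp_rot: [179.5, 0.4, 114.8]
force: [-0.8, -0.4, -0.0]
finger_gap: 0.0598
grip_force: 0.0
```

Emit:
move_arm:
  series:
    - {"travel": [0, 0, 0], "turn": 0}
    - {"travel": [0, 0, 0], "turn": 0}
    - {"travel": [0, 0, 0], "turn": 0}
    - {"travel": [0, 0, 0], "turn": 0}
    - {"travel": [0, 0, 0], "turn": 0}
    - {"travel": [0, 0, 0], "turn": 0}
  claw: -0.5
  force: 60

```text
t: 28.37
position: [0.5852, 0.3131, 0.016]
tcp_rot: [179.4, 0.4, 114.8]
force: [-3.0, -2.2, 8.0]
finger_gap: 0.039
grip_force: 60.0
```

Emit:
move_arm:
  series:
    - {"travel": [0, 0, -0.3], "turn": 0}
    - {"travel": [0, 0, -1], "turn": 0}
    - {"travel": [0, 0, -2.5], "turn": 0}
    - {"travel": [0, 0, -3.5], "turn": 0}
    - {"travel": [0, 0, -3], "turn": 0}
    - {"travel": [0, 0, 0], "turn": 0}
    - {"travel": [0, 0, 0], "turn": 0}

```text
t: 28.95
position: [0.5849, 0.3138, 0.1211]
tcp_rot: [179.2, 0.4, 114.8]
force: [0.5, 0.2, -0.9]
finger_gap: 0.039
grip_force: 60.5
```

```bash
python3 plan.py .6366 -.0958 .12 89.8 4.1;  python3 - <<'E'
from cell import r
from h import *
c=r.camera("scene");u,v=proj(c,[.585,.3135,.1])[0].astype(int)
cv2.imwrite("pics/s4.png",cv2.resize(c["image"][v-60:v+60,max(u-80,0):u+80],None,fx=4,fy=4,interpolation=cv2.INTER_CUBIC))
E
```

```text
28.95 [0.5849 0.3138 0.1211] [179.2   0.4 114.8] 0.039045749676592134 60.485773748368956 [ 0.5  0.2 -0.9]
[{"travel": [-3.58, -1.13, 0.01], "turn": 0.04}, {"travel": [-3.62, -0.99, 0.01], "turn": 0.04}, {"travel": [-3.66, -0.85, 0.01], "turn": 0.04}, {"travel": [-3.69, -0.7, 0.01], "turn": 0.04}, {"travel": [-3.71, -0.56, 0.01], "turn": 0.04}, {"travel": [-3.73, -0.41, 0.01], "turn": 0.04}, {"travel": [-3.74, -0.26, 0.01], "turn": 0.04}, {"travel": [-3.75, -0.11, 0.01], "turn": 0.04}, {"travel": [-3.75, 0.04, 0.01], "turn": 0.04}, {"travel": [-3.75, 0.19, 0.01], "turn": 0.04}, {"travel": [-3.74, 0.34, 0.01], "turn": 0.04}]
```

View pics/s4.png

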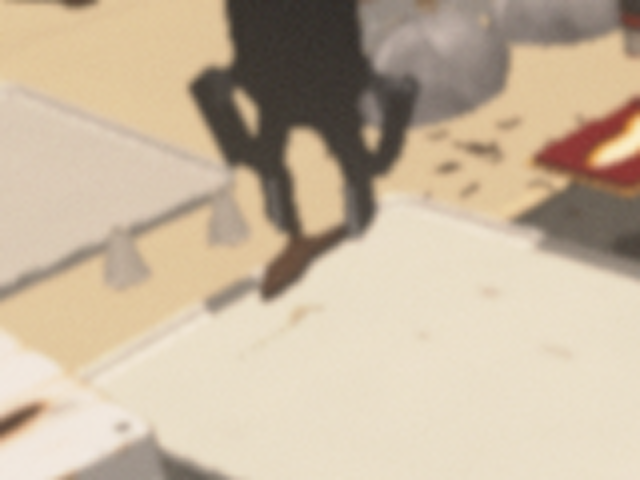

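Emit:
move_arm:
  series:
    - {"travel": [-3.58, -1.13, 0], "turn": 0.04}
    - {"travel": [-3.62, -0.99, 0], "turn": 0.04}
    - {"travel": [-3.66, -0.85, 0], "turn": 0.04}
    - {"travel": [-3.69, -0.7, 0], "turn": 0.04}
    - {"travel": [-3.71, -0.56, 0], "turn": 0.04}
    - {"travel": [-3.73, -0.41, 0], "turn": 0.04}
    - {"travel": [-3.74, -0.26, 0], "turn": 0.04}
    - {"travel": [-3.75, -0.11, 0], "turn": 0.04}
    - {"travel": [-3.75, 0.04, 0], "turn": 0.04}
    - {"travel": [-3.75, 0.19, 0], "turn": 0.04}
    - {"travel": [-3.74, 0.34, 0], "turn": 0.04}
    - {"travel": [0, 0, 0], "turn": 0}

```text
t: 30.0
position: [0.6343, -0.1055, 0.119]
tcp_rot: [179.4, 0.4, 89.0]
force: [0.2, -0.9, 0.2]
finger_gap: 0.0389
grip_force: 60.5
```

Emit:
move_arm:
  series:
    - {"travel": [0, 0, 0], "turn": 0}

```text
t: 30.08
position: [0.6343, -0.099, 0.1189]
tcp_rot: [179.4, 0.2, 89.4]
force: [0.1, 1.4, -1.1]
finger_gap: 0.039
grip_force: 60.5
```

```bash
python3 plan.py .6366 -.0955 .028 89.8 1.4
```

```text
30.08 [ 0.6343 -0.099   0.1189] [179.4   0.2  89.4] 0.03899241881535301 60.47802980232518 [ 0.1  1.4 -1.1]
[{"travel": [0.05, 0.03, 1.3], "turn": -0.001}, {"travel": [0.05, 0.03, 1.3], "turn": -0.001}, {"travel": [0.05, 0.03, 1.3], "turn": -0.001}, {"travel": [0.05, 0.03, 1.3], "turn": -0.001}, {"travel": [0.05, 0.03, 1.3], "turn": -0.001}, {"travel": [0.05, 0.03, 1.3], "turn": -0.001}, {"travel": [0.05, 0.03, 1.3], "turn": -0.001}]
```

Emit:
move_arm:
  series:
    - {"travel": [0.02, 0, 1.4], "turn": 0}
    - {"travel": [0.02, 0, 1.4], "turn": 0}
    - {"travel": [0.02, 0, 1.4], "turn": 0}
    - {"travel": [0.02, 0, 1.4], "turn": 0}
    - {"travel": [0.02, 0, 1.4], "turn": 0}
    - {"travel": [0.02, 0, 1], "turn": 0}
    - {"travel": [0, 0, 0.7], "turn": 0}
    - {"travel": [0, 0, 0.4], "turn": 0}
    - {"travel": [0, 0, 0], "turn": 0}
    - {"travel": [0, 0, 0], "turn": 0}

```text
t: 30.92
position: [0.6364, -0.0954, 0.0294]
tcp_rot: [179.3, 0.2, 89.6]
force: [-0.0, -0.6, 0.0]
finger_gap: 0.039
grip_force: 60.5
```

```bash
python3 plan.py .6366 -.0955 .018 89.8 1.4
```

```text
30.92 [ 0.6364 -0.0954  0.0294] [179.3   0.2  89.6] 0.038968898392625566 60.4839641059516 [-0.  -0.6  0. ]
[{"travel": [-0.01, 0.02, 1.14], "turn": -0.004}]
```

Emit:
move_arm:
  series:
    - {"travel": [0, 0, 0.4], "turn": 0}
    - {"travel": [0, 0, 0.3], "turn": 0}
    - {"travel": [0, 0, 0.3], "turn": 0}
    - {"travel": [0, 0, 0.1], "turn": 0}
    - {"travel": [0, 0, 0], "turn": 0}

```text
t: 31.33
position: [0.6362, -0.0954, 0.0179]
tcp_rot: [179.3, 0.1, 89.6]
force: [-0.1, -0.5, 0.7]
finger_gap: 0.0388
grip_force: 60.5
```

Emit:
move_arm:
  series:
    - {"travel": [0, 0, 0.08], "turn": 0}
    - {"travel": [0, 0, 0.07], "turn": 0}
    - {"travel": [0, 0, 0], "turn": 0}

```text
t: 31.58
position: [0.6365, -0.0954, 0.017]
tcp_rot: [179.3, 0.2, 89.6]
force: [-0.3, 0.7, 3.3]
finger_gap: 0.0389
grip_force: 60.8
```

Emit:
move_arm:
  series:
    - {"travel": [0, 0, 0], "turn": 0}
    - {"travel": [0, 0, 0], "turn": 0}
    - {"travel": [0, 0, 0], "turn": 0}
    - {"travel": [0, 0, 0], "turn": 0}
    - {"travel": [0, 0, -0.5], "turn": 0}
    - {"travel": [0, 0, -1.5], "turn": 0}
    - {"travel": [0, 0, -3], "turn": 0}
    - {"travel": [0, 0, -3], "turn": 0}
    - {"travel": [0, 0, -3], "turn": 0}
    - {"travel": [0, 0, 0], "turn": 0}
  claw: 0.3

```text
t: 32.42
position: [0.6377, -0.0955, 0.1338]
tcp_rot: [178.8, 0.2, 89.6]
force: [0.5, 0.2, -0.4]
finger_gap: 0.0558
grip_force: 0.0
```

Emit:
move_arm:
  series:
    - {"travel": [4, -1, 0], "turn": 0}
    - {"travel": [4, -1, 0], "turn": 0}
    - {"travel": [4, -1, 0], "turn": 0}
    - {"travel": [4, -1, 0], "turn": 0}
    - {"travel": [4, -1, 0], "turn": 0}
    - {"travel": [4, -1, 0], "turn": 0}
    - {"travel": [4, -1, 0], "turn": 0}
    - {"travel": [4, -1, 0], "turn": 0}
    - {"travel": [0, 0, 0], "turn": 0}
    - {"travel": [0, 0, 0], "turn": 0}

```text
t: 33.25
position: [0.5565, 0.2283, 0.1259]
tcp_rot: [179.3, 0.1, 89.9]
force: [-0.1, -0.1, -0.5]
finger_gap: 0.0552
grip_force: 0.0
```

```bash
python3 - <<'E'
from cell import r
from h import *
c=r.camera("top");cv2.imwrite("pics/chk2.png",rect(c,.36,.74,-.38,.03,.008,1500))
E
```

```text
(no output)
```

View pics/chk2.png

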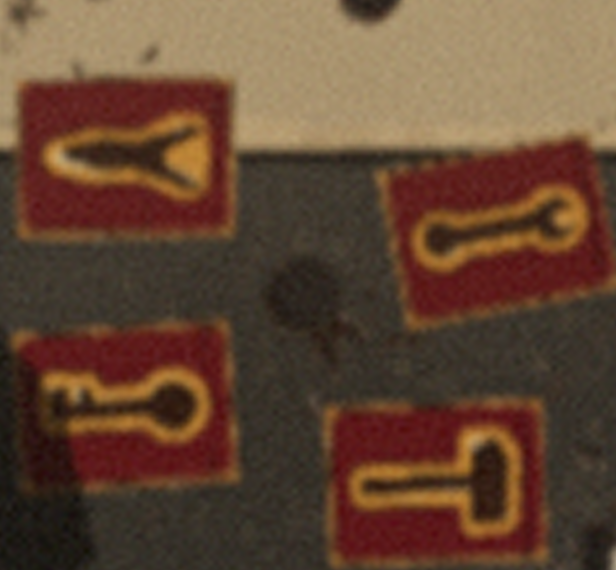

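The top view shows all four chocolates inside their pockets, the right way round and clear of the walls, and the gold pot still where it was. The red pot is outside this crop, and no move reached it.

```bash
python3 -c "
from cell import r
print(r.finish_job())"
```

```text
the job is handed in; nothing more can be done
None
```

All four chocolates were set down in their matching pockets, aligned to within a few millimetres by the final top view, and the job is handed in; the hand-in returned no verdict.

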